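# Set the shuttle table, load the bearing covers and bring up the vacuum

## Task

Get the shuttle fixture ready: swing its clamp lever fully open, slide the table by its post until the pointer stands at the brass marker, and close the lever fully again to lock it there. Then lay every bearing cover on the bench flange down in a pocket of the table, one to a pocket, and press each down until its flange is flush with the table top; last of all, slide the console's fader to the long white tick. Leave the other things on the bench where they are.

Things in the scene. Friction and masses are not known exactly. Their poses are not given: they have to be found in the camera images.
- shuttle: grey bed fixed to the bench, 190 (its x) x 460 (its y) x 25 mm high; origin: centre of underside. Its aluminium table, top face 55 mm above the bench, slides along the bed's y with about 10 N while the clamp lever is open, 130 mm of travel, and is held fast (over 25 N) with it closed. It starts near the -y end; the marker lies further to +y. End blocks on the bed are 51 mm high.
- post_top (a point): top centre of the round black post on the table's -y tab, by which the table is slid; post 18 mm diameter, 45 mm tall, foot on the table top. Rigid on the table.
- pointer (a point): tip of the small steel pointer on the table's front edge (-x side); it reads against the scale on the bed. Axes as the bed's.
- mark: the brass marker, 14 mm wide, clipped to the scale on the bed's front edge, look only (cannot be touched); axes as the bed's; the table is set when the pointer has the marker's y in the bed's frame (pointer tip in line with the marker's tip).
- lever (a joint): angle of the dark clamp lever on the table's +y tab, about a vertical axis: 0 = closed (locked), arm along the bed's -x; grows clockwise seen from above to 1.571 = fully open, arm along the bed's +y, away from the pockets. It clamps below about 0.6 rad, needs 2 to 4 N at the knob and stays where it is left.
- lever_knob (a point): top centre of the upright round black knob at the lever's end, 18 mm diameter, 38 mm tall, 75 mm from the axis; its top is 50 mm above the table's top face. It does not turn on the lever. Site axes are the lever's: its x points from the knob back along the arm to the axis, z up.
- pocket0 (a point): centre of pocket 0 of four in the table, at the level of the top face, axes as the bed's: 52 mm (x) by 64 mm (y). Its floor is a black pad 3 mm below the top face that gives way under about 10 N, at most 5 mm, and stays where pushed; then a cover's 8 mm flange is flush with the table. 0, 1: near row (-x); 2, 3: far row; 0, 2 on the -y side; pitch 64 mm in x, 76 mm in y.
- pocket1 (a point): centre of pocket 1 of four in the table, at the level of the top face, axes as the bed's: 52 mm (x) by 64 mm (y). Its floor is a black pad 3 mm below the top face that gives way under about 10 N, at most 5 mm, and stays where pushed; then a cover's 8 mm flange is flush with the table. 0, 1: near row (-x); 2, 3: far row; 0, 2 on the -y side; pitch 64 mm in x, 76 mm in y.
- pocket2 (a point): centre of pocket 2 of four in the table, at the level of the top face, axes as the bed's: 52 mm (x) by 64 mm (y). Its floor is a black pad 3 mm below the top face that gives way under about 10 N, at most 5 mm, and stays where pushed; then a cover's 8 mm flange is flush with the table. 0, 1: near row (-x); 2, 3: far row; 0, 2 on the -y side; pitch 64 mm in x, 76 mm in y.
- pocket3 (a point): centre of pocket 3 of four in the table, at the level of the top face, axes as the bed's: 52 mm (x) by 64 mm (y). Its floor is a black pad 3 mm below the top face that gives way under about 10 N, at most 5 mm, and stays where pushed; then a cover's 8 mm flange is flush with the table. 0, 1: near row (-x); 2, 3: far row; 0, 2 on the -y side; pitch 64 mm in x, 76 mm in y.
- cover0: aluminium bearing cover, 60 to 110 g: flange 46 mm (its x) by 58 mm (its y), 8 mm thick, and a square boss 22 x 22 mm in the middle rising to 26 mm; origin: centre of underside, z up. All are alike; two to four are present (None if absent); any may go in any pocket, either way round, long side along the bed's y. Starts flange down on the bench.
- cover1: aluminium bearing cover, 60 to 110 g: flange 46 mm (its x) by 58 mm (its y), 8 mm thick, and a square boss 22 x 22 mm in the middle rising to 26 mm; origin: centre of underside, z up. All are alike; two to four are present (None if absent); any may go in any pocket, either way round, long side along the bed's y. Starts flange down on the bench.
- cover2: aluminium bearing cover, 60 to 110 g: flange 46 mm (its x) by 58 mm (its y), 8 mm thick, and a square boss 22 x 22 mm in the middle rising to 26 mm; origin: centre of underside, z up. All are alike; two to four are present (None if absent); any may go in any pocket, either way round, long side along the bed's y. Starts flange down on the bench.
- cover3: aluminium bearing cover, 60 to 110 g: flange 46 mm (its x) by 58 mm (its y), 8 mm thick, and a square boss 22 x 22 mm in the middle rising to 26 mm; origin: centre of underside, z up. All are alike; two to four are present (None if absent); any may go in any pocket, either way round, long side along the bed's y. Starts flange down on the bench.
- fader (a joint): position of the black fader grip along the slot of the grey vacuum console (fixed box, 90 mm in x, 170 mm in y along the slot, 30 mm high, left or right of the bed; a bin of bolts, 45 mm high, stands on the other side). Travel 0 to 0.10 m along the console's +y; the long tick is at 0.07. Slides with about 2 N and stays.
- fader_top (a point): top centre of the fader grip, which is 26 mm (console x) by 18 mm (console y, along the slot) and stands 36 mm above the console's top.
- fader_tick (a point): the long white tick line across the slot, on the console's top face, on the slot's centre line; axes as the console's. Set when the fader grip's white centre line is over it.
- wrench: a flat steel wrench 150 mm long; loose, to be left alone
- collar: a steel shaft collar, 36 mm across, 14 mm high; loose, to be left alone; origin at the centre of its underside
- key_block: a dark steel bar 50 x 16 x 16 mm; loose, to be left alone; origin at the centre of its underside
- tape_measure: a black tape measure 65 x 35 x 60 mm high; loose, to be left alone; origin at the centre of its underside
- adhesive: a jar 60 mm across, 85 mm high; loose, to be left alone; origin at the centre of its underside
- spray: a spray can 64 mm across, 190 mm high; loose, to be left alone; origin at the centre of its underside
- screwdriver: a screwdriver lying down; loose, to be left alone
Not all that is in view belongs to the job. What is shaped like the cover2 but pink or turquoise is not meant. Leave any pink look-alike of the cover1 alone.

How it is judged:
By the outcome, as a careful person would: the job done as asked, in the order asked, and still so for the second after the job is handed in, with the robot touching nothing.
Of cover0, cover1, cover2, cover3 only 2 to 4 are there at a start; the rules pass over those that are not, and their reading is None.
At some moment in a run one of cover0, cover1, cover2, cover3 may be knocked a few centimetres aside while the robot is not near it.
Once in a run the grip may slacken for a moment while it holds something.
It also fails if it takes over 210 s, if anything falls off the work surface, if the arm or the gripper's body presses on something with over 40 N, if the wrist force passes 120 N, or if a joint passes its speed limit or range.

## Robot

A 6-joint arm with a two-finger parallel gripper is mounted at the origin on the work surface. World frame = base frame: x ahead of the robot, y to its left, z up, the work surface at z = 0. Lengths are in m, angles in rad, forces in N, time in s.
With the tool pointing down it reaches from about 0.325 to 0.75 m from the base axis. Payload 7.6 kg.
Tool frame: the origin (TCP) lies between the finger pads; the fingertips stand 11 mm ahead of it and the grasp point (between the pads) lies 8 mm behind it; z points along the fingers, y is the line along which they close (so a half turn about z gives the same grasp; the last joint's range is limited). The gripper opens to 85 mm and grips with 20 to 120 N. Pads are 22 mm wide; open, the fingers measure 114 mm over their backs; the gripper's body (76 mm by 85 mm) begins 54 mm behind the grasp point. The pads swing forward as they close: fully open they stand 13 mm farther back than shut.
Start: joints at [-1.183, 0.052, 1.401, -0, 1.689, -0.07], TCP at [0.232, -0.471, 0.242] pointing down, gripper open.
Joint ranges: [-2.9, 2.9], [-0.91, 2.17], [0.12, 2.37], [-1.06, 4.2], [0.26, 2.73], [-2.93, 2.93]. Speed limits (rad/s): [2.57, 2.57, 3.01, 3.14, 3.14, 3.14].

## Interface

Orientations are given as a unit quaternion [x, y, z, w].
In Python, from workcell import * gives the robot as it stands.
- The arm moves only by the tool apply_moves, never from a script. Its argument "series" is a list of rows, each a list of 6 numbers: the shift along the tool's x, y, z as a fraction of full scale, then the turn, a rotation vector about the tool's x, y, z as a fraction of full scale. A call has 1 to 20 rows; each row shifts and turns the commanded pose from where the row before left it, along the tool's axes as they then stand; what a row does not reach is not made up. Full scale, the value 1, is 0.03 m for a shift and 0.1 rad for a turn. A row lasts 1/12 s, in which the tool goes at most 41.7 mm and 7.16 degrees, less where a joint would pass 70% of its speed; a pose out of reach is approached as far as the arm can. A call with a number of a shift or a turn outside -1 to 1 is refused whole. A call with a gripper value outside its range is refused whole. "grip" is the opening, from -1 (shut) to 1 (fully open), set as the call begins (left out, the last holds). The fingers move at their own pace and stop on an object; "squeeze" is the grip in N (left out, the last holds). Time passes only in rows, so rows that do not move let the fingers close. It gives the time, the measured TCP pose, the force, the opening and the grip force at its end, in the units of the state.
- get_obs(): the state, without advancing time (a new reading comes with each control period).
- grab_frame(name): name is "side" or "top"; returns the picture (384x512x3 uint8, red, green, blue); there is no depth.
- camera_model(name): a dict with "fx", "fy", "cx", "cy" (pixels), "xyz" and "orientation" of the camera in the world. Camera axes: x right, y up, looking along -z (the intrinsics and any distortion apply to the point x, -y, -z); pixel columns grow to the right and rows downward; lengths in m; the calibration is good to about 2 mm. A picture is of the moment at which its call begins. camera_model takes no time and is no camera call.
- finish_job(): hands the job in; it is judged then, once.
Trained networks look in the newest picture that a camera, given by its name, has taken for a name from the list of things; names that differ only in an ending like _2 or _b are one class to them, and where a whole thing is asked for, a point or a joint stands for the part that bears it (a point fixed in the world has none). Each returns a list of dicts, best first, with "confidence" (0 to 1); they miss things now and then, are a little off and sometimes report something else, mostly with a low value. They report only what shows in the picture. A call takes as long as a camera call. They do not tell look-alikes from the thing itself.
- boxes_of(camera, thing): "box" ([left, top, right, bottom] in pixels, round what is visible of it).
- silhouettes(camera, thing): "pixels" (384x512 bool, what is visible of it) and "box" ([left, top, right, bottom] in pixels, round what is visible of it).
The state is a dict: "time": time; "joint_positions": joint angles; "joint_vel": joint speeds; "joint_efforts": joint torques, N m; "ee_pos": TCP position; "ee_rot": TCP orientation; "contact_force": force on the tool from outside, world axes, zero at the start; "moment": the same for the moment, N m; "opening": opening from 0.0 (shut) to 1.0 (fully open); "grasp_force": force on a finger pad.
Only numpy, scipy, OpenCV 4.12 (cv2) and the standard library are available. Lean on these libraries where they do the work, as an engineer would, in place of code of your own. Each camera call takes 0.05 s, during which the arm holds its last target. There are 200 camera calls.

## Working session

There is one attempt and no reset: what is moved stays moved. The work goes in short steps, Python scripts to look and compute and a tool call to move; the robot and the scene stay as the last step left them, time stands still between calls to the robot, and variables do not carry over. Pictures are saved under pics/ and viewed, at most 14 in all, crops included, and the job is handed in when it is done.

Besides the shell and the picture viewer there is one more tool, called after "Emit:" in YAML: its name, and indented under it one key for each argument. apply_moves: Moves the arm, as the interface text tells. Shift numbers are shares of 0.03 m and turn numbers shares of 0.1 rad, none past 1 either way. Its arguments: {"type":"object","properties":{"series":{"type":"array","items":{"type":"array","items":{"type":"number"}}},"grip":{"type":"number"},"squeeze":{"type":"number"}},"required":["series"]}

```bash
mkdir -p pics; ls; python3 - <<'E'
from workcell import *
import cv2
o=get_obs();print(o)
for n in("side","top"):
    print(n,camera_model(n)); cv2.imwrite(f"pics/{n}0.png",cv2.resize(grab_frame(n)[:,:,::-1],(800,600),interpolation=cv2.INTER_CUBIC))
E
```

```text
pics
{'time': 0.0, 'joint_positions': array([-1.18332964e+00,  5.28561293e-02,  1.40169469e+00, -1.36790774e-06,
        1.68863425e+00, -7.03291507e-02]), 'joint_vel': array([-0.00152924,  0.0015219 , -0.00027197,  0.00041686,  0.00014381,
       -0.00117818]), 'joint_efforts': array([ 1.47172130e-03, -3.81667113e+01, -3.60188055e+01,  6.93507809e-05,
        6.09093258e-03, -6.18904863e-06]), 'ee_pos': array([ 0.23193498, -0.47067513,  0.24147746]), 'ee_rot': array([ 9.73916762e-01,  2.26904178e-01, -1.26395937e-04, -7.86111027e-04]), 'contact_force': array([-0.03498722, -0.58479611, -0.95483222]), 'moment': array([ 0.00953926, -0.03968475, -0.04004429]), 'grasp_force': 0.0, 'opening': 1.0006435765590003}
side {'fx': 384.21392286857036, 'fy': 384.21392286857036, 'cx': 247.87484858044314, 'cy': 197.87115559769228, 'xyz': array([0.46154294, 0.7772593 , 0.74908846]), 'orientation': array([-0.01570618,  0.44061595,  0.89745125, -0.01386187])}
top {'fx': 499.2318779970693, 'fy': 499.2318779970693, 'cx': 252.95575812325313, 'cy': 199.8701593088119, 'xyz': array([ 0.23827309, -0.05692472,  1.4734766 ]), 'orientation': array([-0.07381775,  0.06237671,  0.70807676, -0.69949081])}
```

View pics/top0.png

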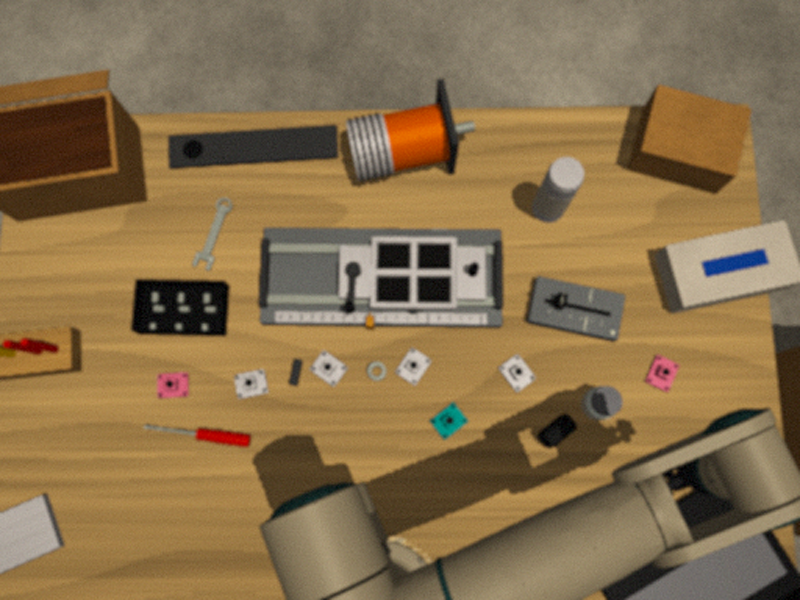

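View pics/side0.png

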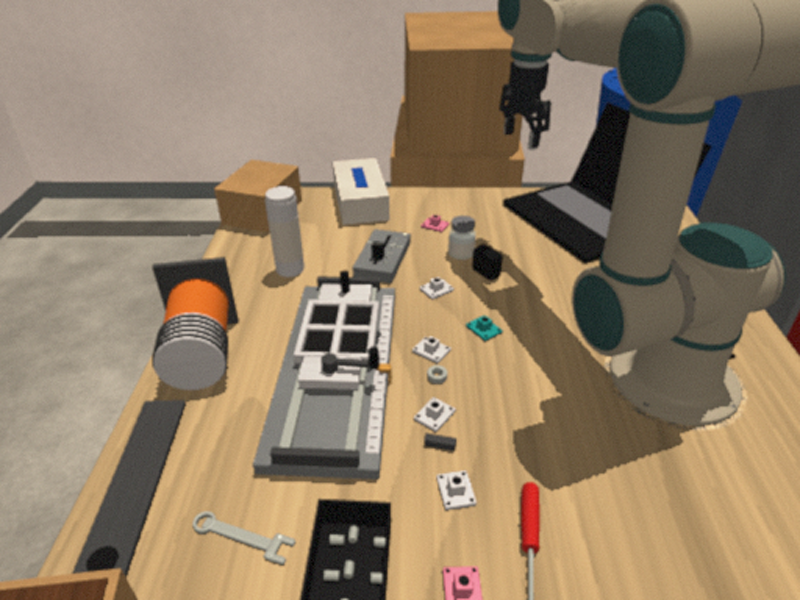

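The top picture (800x600 scale) shows four white covers at (252,383), (328,367), (413,366) and (518,372). The look-alikes are pink at (173,384) and (662,372) and turquoise at (448,420). The bed is around (380,278) with the table to its right. The lever knob is at (347,308), the post at (473,268), the marker at (370,321), the pointer near (412,310) and the fader grip at (560,300). The side view agrees with this.

```bash
cat > h.py <<'E'
from workcell import *
import numpy as np, cv2
from scipy.spatial.transform import Rotation as R
def cam(n):
    m=camera_model(n); return m,R.from_quat(m["orientation"]).as_matrix(),np.array(m["xyz"])
def ray(n,uv):
    m,A,c=cam(n); d=A@np.array([(uv[0]-m["cx"])/m["fx"],-(uv[1]-m["cy"])/m["fy"],-1]); return c,d/np.linalg.norm(d)
def plane(n,uv,z):
    c,d=ray(n,uv); return c+d*(z-c[2])/d[2]
def proj(n,p):
    m,A,c=cam(n); q=A.T@(np.array(p)-c); return np.array([m["cx"]+m["fx"]*q[0]/-q[2],m["cy"]+m["fy"]*q[1]/q[2]])
def tri(a,b):
    (c1,d1),(c2,d2)=ray("top",a),ray("side",b)
    t=np.linalg.lstsq(np.c_[d1,-d2],c2-c1,rcond=None)[0]; p,q=c1+d1*t[0],c2+d2*t[1]
    return (p+q)/2,np.linalg.norm(p-q)
E
python3 - <<'E'
from h import *
np.set_printoptions(precision=4,suppress=True)
F={}
for n in("top","side"):
    F[n]=grab_frame(n); cv2.imwrite(f"pics/{n}_raw.png",F[n][:,:,::-1])
    for t in("cover0","post_top","pointer","mark","lever_knob","fader_top","fader_tick","pocket0","shuttle"):
        for d in silhouettes(n,t):
            if d["confidence"]<.3: continue
            v,u=np.nonzero(d["pixels"]); r=cv2.minAreaRect(np.c_[u,v].astype(np.float32))
            print(n,t,round(d["confidence"],2),np.round(d["box"],1),"mean",u.mean().round(1),v.mean().round(1),len(u),"rect",np.round(r[0],1),np.round(r[1],1),round(r[2],1),"rgb",F[n][d["pixels"]].mean(0).round())
# crops
def crop(n,b,s):
    return cv2.resize(F[n][b[1]:b[3],b[0]:b[2],::-1],None,fx=s,fy=s,interpolation=cv2.INTER_CUBIC)
cv2.imwrite("pics/c1.png",crop("top",(150,140,350,290),4))
cv2.imwrite("pics/c2.png",crop("side",(150,140,310,260),5))
E
```

```text
top cover0 0.88 [196.6 225.1 220.5 245.8] mean 209.5 234.9 312 rect [209.5 235. ] [20.  15.9] 35.5 rgb [175. 165. 154.]
top cover0 0.8 [101.9 239.4 120.6 251.6] mean 109.6 245.8 262 rect [109.5 245.8] [13.5 19.5] 85.9 rgb [186.  85. 102.]
top cover0 0.78 [251.3 221.5 274.6 245.2] mean 263.4 233.6 289 rect [263.5 233.7] [15.  19.4] 33.7 rgb [179. 170. 159.]
top cover0 0.71 [148.8 236.1 167.9 254.2] mean 159.9 244.9 311 rect [159.9 244.9] [15.5 20.4] 77.5 rgb [172. 162. 151.]
top cover0 0.62 [273.8 262.1 295.1 277.8] mean 285.6 269.4 287 rect [285.8 269.4] [16.  19.2] 53.1 rgb [ 19. 126. 111.]
top cover0 0.6 [413.6 227.3 434.3 254.1] mean 423.2 237.8 300 rect [423.1 237.8] [16.3 19. ] 23.2 rgb [185.  89. 104.]
top cover0 0.52 [317.2 227.8 341.8 250.9] mean 329.9 237.9 339 rect [330. 238.] [20.9 16.6] 54.5 rgb [179. 168. 156.]
top post_top 0.8 [219.6 150.1 311.9 200.3] mean 262.7 174.4 3922 rect [263. 175.] [48. 94.] 90.0 rgb [119. 113. 107.]
top pointer 0.95 [216.2 150.7 308.8 199.1] mean 262.6 174.5 3951 rect [263. 175.] [48. 94.] 90.0 rgb [119. 113. 107.]
top mark 0.63 [234.1 202.  2
[... 1919 characters left out ...]
245.  248.7] mean 215.8 215.1 3003 rect [215.5 211. ] [74. 53.] 90.0 rgb [134. 128. 122.]
side fader_top 0.39 [238.9 156.7 245.3 168. ] mean 241.2 159.5 71 rect [241.5 160. ] [10.  7.] 90.0 rgb [30. 31. 29.]
side fader_tick 0.61 [224.8 147.4 262.9 182. ] mean 244.0 162.6 843 rect [243.5 162.5] [26.8 38.1] 24.0 rgb [108. 105.  99.]
side pocket0 0.71 [186.7 172.2 243.2 250. ] mean 215.7 214.3 3145 rect [215.5 210.5] [55.2 75.6] 3.2 rgb [133. 127. 121.]
side shuttle 0.58 [159.9 172.  254.  306. ] mean 211.7 245.1 8921 rect [207.1 239.7] [ 82.1 133.4] 5.1 rgb [132. 128. 121.]
side shuttle 0.32 [226.6 151.4 265.7 181.1] mean 243.9 162.9 851 rect [243.6 162.8] [26.8 39.4] 26.6 rgb [108. 105.  99.]
```

View pics/c1.png

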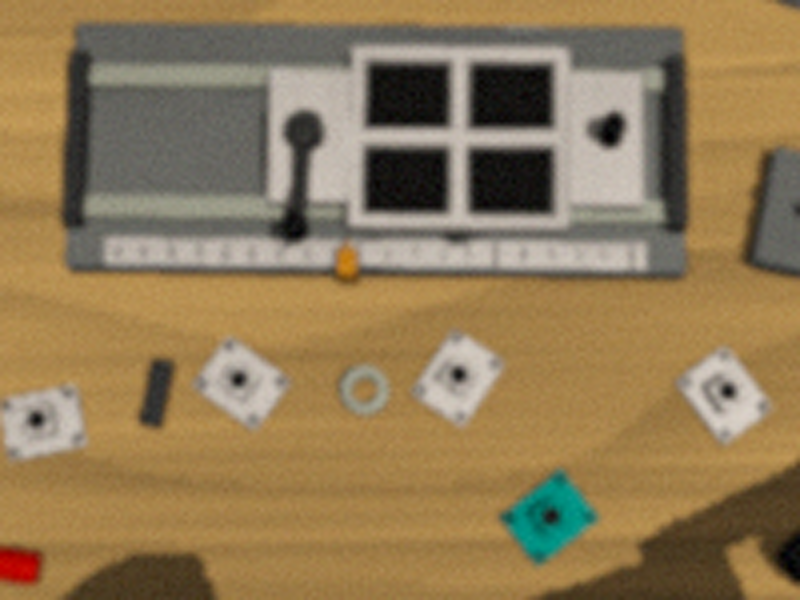

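View pics/c2.png

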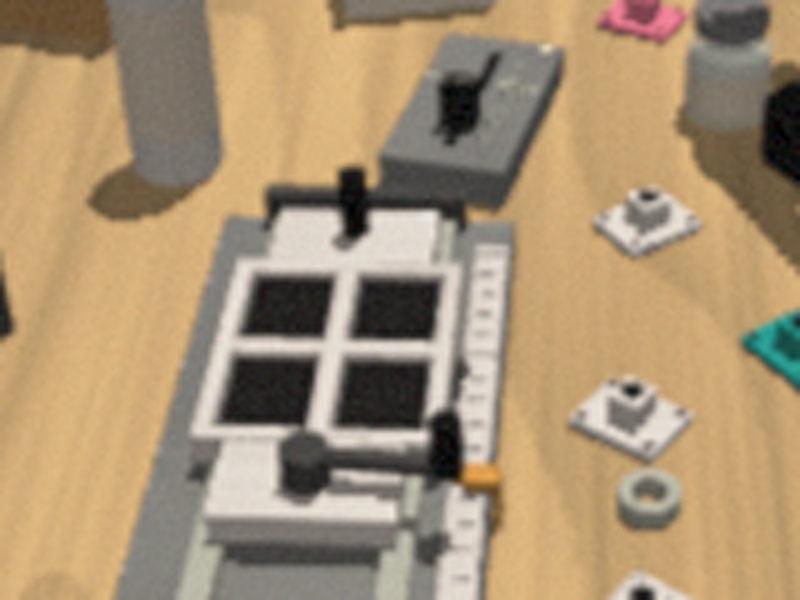

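The crops confirm the choice: white covers only. In the crop the pointer is at about (455,236), the marker at (346,262), the closed lever's knob at (292,228) and the post top at (612,122). Next I measure these precisely.

```bash
cat >> h.py <<'E'
from scipy.optimize import minimize
def cover_pts(x,y,th,z=0.):
    P=[[sx*.023,sy*.029,h] for sx in(-1,1) for sy in(-1,1) for h in(0,.008)]+[[sx*.011,sy*.011,.026] for sx in(-1,1) for sy in(-1,1)]
    c,s=np.cos(th),np.sin(th); return np.array([[x+c*a-s*b,y+s*a+c*b,z+h] for a,b,h in P])
def white(im):
    f=im.astype(float); return (f.min(2)>120)|((f.max(2)-f.min(2)<25))
def render(n,P,box,S=8):
    uv=np.array([proj(n,p) for p in P]); h=cv2.convexHull(uv.astype(np.float32))[:,0]
    im=np.zeros(((box[3]-box[1])*S,(box[2]-box[0])*S),np.float32)
    cv2.fillPoly(im,[np.round(((h-[box[0],box[1]]+.5)*S-.5)*16).astype(np.int32)],1,shift=4)
    return cv2.GaussianBlur(cv2.resize(im,(box[2]-box[0],box[3]-box[1]),interpolation=cv2.INTER_AREA),(0,0),.6)
def fit_cover(F,x,y,z=0.,ths=np.arange(0,3.14,.26)):
    """F: {cam:image}; fits x,y,yaw of a light cover on a wood ground"""
    D={}
    for n in F:
        u=proj(n,[x,y,z+.01]).round().astype(int); b=(u[0]-22,u[1]-22,u[0]+22,min(u[1]+22,384))
        f=F[n][b[1]:b[3],b[0]:b[2]].astype(float); D[n]=(b,np.clip((80-(f.max(2)-f.min(2)))/45,0,1),)
    def cost(p):
        e=0
        for n,(b,m) in D.items():
            r=render(n,cover_pts(p[0],p[1],p[2],z),b); w=render(n,[[p[0]+dx*1,p[1]+dy*1,z+.01] for dx in(-.045,.045) for dy in(-.045,.045)],b)
            e+=(w*(r-m)**2).sum()
        return e
    th=min(ths,key=lambda t:cost([x,y,t]))
    r=minimize(cost,[x,y,th],method="Nelder-Mead",options=dict(initial_simplex=[[x,y,th],[x+.004,y,th],[x,y+.004,th],[x,y,th+.15]],xatol=1e-4,fatol=1e-2))
    return r.x,r.fun
def blobs(im,b,thr=60,amin=60):
    g=im[b[1]:b[3],b[0]:b[2]].max(2); n,_,st,c=cv2.connectedComponentsWithStats((g<thr).astype(np.uint8))
    out=[]
    for i in range(1,n):
        if st[i,4]>=amin: out.append((c[i]+[b[0],b[1]],st[i]))
    return out
E
python3 - <<'E'
from h import *
np.set_printoptions(precision=4,suppress=True)
F={n:cv2.imread(f"pics/{n}_raw.png")[:,:,::-1] for n in("top","side")}
for a,b in(((159.9,244.9),(290.5,313.3)),((209.5,234.9),(277.5,264.2)),((263.4,233.6),(275.5,222.6)),((329.9,237.9),(278.6,183.7))):
    p,e=tri(a,b); print("tri",p,e)
    for G in(F,{"top":F["top"]}): print("   fit",*fit_cover(G,p[0],p[1]))
T=blobs(F["top"],(238,150,292,198)); S=blobs(F["side"],(190,190,245,226))
print([(c,s) for c,s in T]);print([(c,s) for c,s in S])
cv=lambda x,y,s,o:np.array([o[0]+(x+.5)/s-.5,o[1]+(y+.5)/s-.5])
t=lambda x,y:cv(x,y,4,(150,140)); s=lambda x,y:cv(x,y,5,(150,140))
for nm,a,b in(("post",t(613,121),s(352,172)),("knob",t(292,231),s(445,418)),("axis",t(303,130),s(306,440)),("ptr",t(455,237),s(466,371)),("mark",t(347,250),s(479,470))):
    print(nm,*tri(a,b),plane("top",a,.1 if nm in("post","knob") else .05),plane("side",b,.1 if nm in("post","knob") else .05))
for c in(t(75,25),t(683,25),t(685,273),t(68,270)): print("bed",plane("top",c,.025))
E
```

```text
tri [0.3953 0.2419 0.0032] 0.003223495217202449Traceback (most recent call last):
  File "<stdin>", line 6, in <module>
  File "h.py", line 40, in fit_cover
    r=minimize(cost,[x,y,th],method="Nelder-Mead",options=dict(initial_simplex=[[x,y,th],[x+.004,y,th],[x,y+.004,th],[x,y,th+.15]],xatol=1e-4,fatol=1e-2))
    res = _minimize_neldermead(fun, x0, args, callback, bounds=bounds,
                               **options)
    fxr = func(xr)
    fx = function(np.copy(x), *(wrapper_args + args))
  File "h.py", line 36, in cost
    r=render(n,cover_pts(p[0],p[1],p[2],z),b); w=render(n,[[p[0]+dx*1,p[1]+dy*1,z+.01] for dx in(-.045,.045) for dy in(-.045,.045)],b)
  File "h.py", line 23, in render
    uv=np.array([proj(n,p) for p in P]); h=cv2.convexHull(uv.astype(np.float32))[:,0]
                 ~~~~^^^^^
  File "h.py", line 11, in proj
    m,A,c=cam(n); q=A.T@(np.array(p)-c); return np.array([m["cx"]+m["fx"]*q[0]/-q[2],m["cy"]+m["fy"]*q[1]/q[2]])
          ~~~^^^
  File "h.py", line 5, in cam
    m=camera_model(n); return m,R.from_quat(m["orientation"]).as_matrix(),np.array(m["xyz"])
ValueError: time passes only in moves, steps and waits
```

```bash
sed -i 's/^def cam(n):/import functools\n@functools.cache\ndef cam(n):/' h.py
cat > m1.py <<'E'
from h import *
np.set_printoptions(precision=4,suppress=True)
F={n:cv2.imread(f"pics/{n}_raw.png")[:,:,::-1] for n in("top","side")}
for a,b in(((159.9,244.9),(290.5,313.3)),((209.5,234.9),(277.5,264.2)),((263.4,233.6),(275.5,222.6)),((329.9,237.9),(278.6,183.7))):
    p,e=tri(a,b); print("tri",p,e)
    for G in(F,{"top":F["top"]}): print("   fit",*fit_cover(G,p[0],p[1]))
T=blobs(F["top"],(238,150,292,198)); S=blobs(F["side"],(190,190,245,226))
print([(c,s) for c,s in T]);print([(c,s) for c,s in S])
cv=lambda x,y,s,o:np.array([o[0]+(x+.5)/s-.5,o[1]+(y+.5)/s-.5])
t=lambda x,y:cv(x,y,4,(150,140)); s=lambda x,y:cv(x,y,5,(150,140))
for nm,a,b in(("post",t(613,121),s(352,172)),("knob",t(292,231),s(445,418)),("axis",t(303,130),s(306,440)),("ptr",t(455,237),s(466,371)),("mark",t(347,250),s(479,470))):
    print(nm,*tri(a,b),plane("top",a,.1 if nm in("post","knob") else .05),plane("side",b,.1 if nm in("post","knob") else .05))
for c in(t(75,25),t(683,25),t(685,273),t(68,270)): print("bed",plane("top",c,.025))
E
python3 m1.py
```

```text
tri [0.3953 0.2419 0.0032] 0.003223495217202449
   fit [0.394  0.2414 0.1814] 16.629726517364197
   fit [0.3923 0.2408 0.1972] 2.9387375012468717
tri [0.4223 0.095  0.0058] 0.0020534305335086255
   fit [0.4214 0.0939 2.5258] 14.52245640894191
   fit [0.4203 0.0939 2.525 ] 4.778588604837792
tri [ 0.4243 -0.0646  0.008 ] 0.0028211422666464987
   fit [ 0.4237 -0.0659  0.9548] 20.013991758131223
   fit [ 0.4221 -0.0663  0.9634] 4.680655456001941
tri [ 0.4098 -0.2601  0.0071] 0.00413409918611329
   fit [ 0.4076 -0.2616  2.2018] 15.173660201595624
   fit [ 0.4071 -0.2618  2.1931] 5.9903085063643875
[(array([251.6057, 163.3943]), array([  4,   6,  20,  15, 279], dtype=int32)), (array([277.2904, 163.5882]), array([ 30,   7,  20,  14, 272], dtype=int32)), (array([251.1282, 184.5495]), array([  4,  27,  20,  16, 273], dtype=int32)), (array([277.4358, 184.9155]), array([ 30,  28,  20,  15, 296], dtype=int32))]
[(array([207.3515, 201.0545]), array([  9,   6,  17,  11, 165], dtype=int32)), (array([228.8026, 201.4079]), array([ 31,   6,  16,  11, 152], dtype=int32)), (array([203.567 , 217.7165]), array([  5,  22,  18,  13, 194], dtype=int32)), (array([226.2011, 218.545 ]), array([ 28,  23,  17,  12, 189], dtype=int32))]
post [ 0.5922 -0.1784  0.0996] 0.001622720860821389 [ 0.5913 -0.1783  0.1   ] [ 0.593  -0.1781  0.1   ]
knob [0.5191 0.0486 0.103 ] 0.009210354406414392 [0.515  0.0491 0.1   ] [0.524  0.0438 0.1   ]
axis [0.5947 0.0426 0.0819] 0.004037850832824242 [0.6007 0.045  0.05  ] [0.6032 0.0068 0.05  ]
ptr [ 0.5206 -0.0656  0.0395] 0.0009700710397778867 [ 0.519  -0.0656  0.05  ] [ 0.5193 -0.053   0.05  ]
mark [0.5111 0.0138 0.0368] 0.003807681017325157 [0.5105 0.013  0.05  ] [0.5083 0.0285 0.05  ]
bed [0.6916 0.2196 0.025 ]
bed [ 0.6843 -0.2398  0.025 ]
bed [ 0.4946 -0.2343  0.025 ]
bed [0.5031 0.2207 0.025 ]
```

```bash
cat >> h.py <<'E'
def go(x,y,z,yaw=-.017):
    """units to go: first turn (tool z), then shift in tool axes"""
    o=get_obs(); M=R.from_quat(o["ee_rot"]).as_matrix(); p=np.array(o["ee_pos"])
    y0=np.arctan2(M[1,0],M[0,0]); d=(yaw-y0+np.pi/2)%np.pi-np.pi/2
    c,s=np.cos(y0+d),np.sin(y0+d); e=np.array([x,y,z])-p
    u=np.array([c*e[0]+s*e[1], s*e[0]-c*e[1], -e[2]])/.03
    print("at",p.round(4),"yaw",y0.round(4),"F",np.round(o["contact_force"],1),"open",round(o["opening"],3),"t",round(o["time"],1),"| turn z",round(-d/.1,2),"shift",u.round(2),"j6",round(o["joint_positions"][5],2))
E
python3 -c "
from h import *
M=R.from_quat(get_obs()['ee_rot']).as_matrix();print(M.round(4))
go(.520,.046,.24);go(.520,.046,.14)"
```

```text
[[ 8.970e-01  4.419e-01  0.000e+00]
 [ 4.419e-01 -8.970e-01 -1.000e-04]
 [ 0.000e+00  1.000e-04 -1.000e+00]]
at [ 0.2321 -0.471   0.2423] yaw 0.4578 F [ 0.6  0.  -0. ] open 1.0 t 1.1 | turn z 4.75 shift [  9.3  -17.39   0.08] j6 -0.07
at [ 0.2321 -0.471   0.2423] yaw 0.4578 F [ 0.6  0.  -0. ] open 1.0 t 1.1 | turn z 4.75 shift [  9.3  -17.39   3.41] j6 -0.07
```

Emit:
apply_moves:
  series:
    - [0,0,0,0,0,0.95]
    - [0,0,0,0,0,0.95]
    - [0,0,0,0,0,0.95]
    - [0,0,0,0,0,0.95]
    - [0,0,0,0,0,0.95]
    - [0.5,-0.9,0,0,0,0]
    - [0.5,-0.9,0,0,0,0]
    - [0.5,-0.9,0,0,0,0]
    - [0.5,-0.9,0,0,0,0]
    - [0.5,-0.9,0,0,0,0]
    - [0.5,-0.9,0,0,0,0]
    - [0.5,-0.9,0,0,0,0]
    - [0.5,-0.9,0,0,0,0]
    - [0.5,-0.9,0,0,0,0]
    - [0.5,-0.9,0,0,0,0]
    - [0.5,-0.9,0,0,0,0]
    - [0.5,-0.9,0,0,0,0]
    - [0.5,-0.9,0,0,0,0]
    - [0.5,-0.9,0,0,0,0]
    - [0.5,-0.9,0,0,0,0]
  grip: 1

```text
time: 2.77
ee_pos: [0.4645, -0.0684, 0.2425]
ee_rot: [1.0, -0.009, 0.0, 0.0]
contact_force: [1.0, -1.2, 0.3]
opening: 1.002
grasp_force: 0.0
```

```bash
python3 -c "
from h import *
go(.520,.046,.14);go(.52,.046,.088)"
```

```text
at [ 0.4645 -0.0684  0.2425] yaw -0.0171 F [ 1.  -1.2  0.3] open 1.002 t 2.8 | turn z -0.0 shift [ 1.78 -3.84  3.42] j6 1.36
at [ 0.4645 -0.0684  0.2425] yaw -0.0171 F [ 1.  -1.2  0.3] open 1.002 t 2.8 | turn z -0.0 shift [ 1.78 -3.84  5.15] j6 1.36
```

Emit:
apply_moves:
  series:
    - [0.45,-0.96,0,0,0,0]
    - [0.45,-0.96,0,0,0,0]
    - [0.44,-0.96,0,0,0,0]
    - [0.44,-0.96,0,0,0,0]
    - [0,0,0.9,0,0,0]
    - [0,0,0.9,0,0,0]
    - [0,0,0.9,0,0,0]
    - [0,0,0.9,0,0,0]
    - [0,0,0.5,0,0,0]
    - [0,0,0,0,0,0]

```text
time: 3.6
ee_pos: [0.5172, 0.0444, 0.1151]
ee_rot: [1.0, -0.009, -0.004, 0.0]
contact_force: [-0.0, -0.2, -0.4]
opening: 0.997
grasp_force: 0.0
```

```bash
python3 -c "
from h import *
go(.52,.046,.088)
F={n:grab_frame(n)[:,:,::-1] for n in('top','side')}
a=cv2.resize(F['top'][150:225,190:270],None,fx=5,fy=5,interpolation=3);b=cv2.resize(F['side'][195:270,190:270],None,fx=5,fy=5,interpolation=3)
cv2.imwrite('pics/k1.png',np.hstack([a,b]))"
```

```text
at [0.5172 0.0444 0.1151] yaw -0.0171 F [-0.  -0.2 -0.4] open 0.997 t 3.6 | turn z -0.0 shift [ 0.09 -0.06  0.9 ] j6 1.6
```

View pics/k1.png

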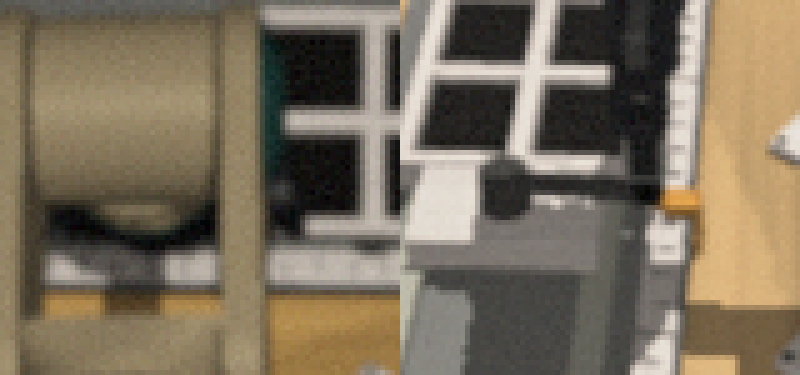

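The gripper is straddling the knob, with the knob hidden between the fingers. The lever arm is visible at (590,185) in the side half. I'll descend and close.

Emit:
apply_moves:
  series:
    - [0.1,-0.05,0.3,0,0,0]
    - [0,0,0.3,0,0,0]
    - [0,0,0.3,0,0,0]
    - [0,0,0,0,0,0]

```text
time: 4.03
ee_pos: [0.5214, 0.0458, 0.0901]
ee_rot: [1.0, -0.009, -0.002, 0.0]
contact_force: [0.2, 0.2, -0.6]
opening: 0.997
grasp_force: 0.0
```

Emit:
apply_moves:
  series:
    - [0,0,0,0,0,0]
    - [0,0,0,0,0,0]
    - [0,0,0,0,0,0]
    - [0,0,0,0,0,0]
    - [0,0,0,0,0,0]
    - [0,0,0,0,0,0]
    - [0,0,0,0,0,0]
    - [0,0,0,0,0,0]
    - [0,0,0,0,0,0]
    - [0,0,0,0,0,0]
    - [0,0,0,0,0,0]
    - [0,0,0,0,0,0]
  grip: -1
  squeeze: 25

```text
time: 5.03
ee_pos: [0.5225, 0.0462, 0.0927]
ee_rot: [1.0, -0.008, 0.0, -0.0]
contact_force: [-3.5, 3.2, 4.9]
opening: 0.198
grasp_force: 26.1
```

Emit:
apply_moves:
  series:
    - [0.006,-0.245,-0.03,0,0,0.5]
    - [0.018,-0.244,0,0,0,0.5]
    - [0.03,-0.243,0,0,0,0.5]
    - [0.042,-0.241,0,0,0,0.5]
    - [0.054,-0.239,0,0,0,0.5]
    - [0.065,-0.236,0,0,0,0.5]
    - [0.077,-0.233,0,0,0,0.5]
    - [0.089,-0.228,0,0,0,0.5]
    - [0,0,0,0,0,0]

```text
time: 5.78
ee_pos: [0.5435, 0.0994, 0.0926]
ee_rot: [0.978, -0.208, -0.001, 0.0]
contact_force: [-5.7, 3.3, 3.4]
opening: 0.197
grasp_force: 26.1
```

Emit:
apply_moves:
  series:
    - [0.099,-0.224,0,0,0,0.5]
    - [0.11,-0.219,0,0,0,0.5]
    - [0.121,-0.213,0,0,0,0.5]
    - [0.131,-0.207,0,0,0,0.5]
    - [0.14,-0.2,0,0,0,0.5]
    - [0.15,-0.194,0,0,0,0.5]
    - [0.16,-0.186,0,0,0,0.5]
    - [0.169,-0.178,0,0,0,0.5]
    - [0.02,-0.02,0,0,0,0]
    - [0,0,0,0,0,0]

```text
time: 6.62
ee_pos: [0.5977, 0.1203, 0.0925]
ee_rot: [0.918, -0.397, -0.001, 0.001]
contact_force: [-2.9, 1.3, 0.8]
opening: 0.194
grasp_force: 26.0
```

Emit:
apply_moves:
  series:
    - [0.1,-0.1,0,0,0,0]
    - [0.08,-0.08,0,0,0,0]
    - [0,0,0,0,0,0]
    - [0,0,0,0,0,0]

```text
time: 6.95
ee_pos: [0.5988, 0.1204, 0.0921]
ee_rot: [0.918, -0.397, -0.009, 0.005]
contact_force: [-40.6, -0.1, 20.0]
opening: 0.199
grasp_force: 28.8
```

Emit:
apply_moves:
  series:
    - [-0.15,0.15,0,0,0,0]
    - [0,0,0,0,0,0]
    - [0,0,0,0,0,0]

```text
time: 7.2
ee_pos: [0.5978, 0.1203, 0.0924]
ee_rot: [0.918, -0.397, -0.001, 0.001]
contact_force: [-8.6, 0.0, 1.8]
opening: 0.202
grasp_force: 26.3
```

Emit:
apply_moves:
  series:
    - [0,0,0,0,0,0]
    - [0,0,0,0,0,0]
    - [0,0,0,0,0,0]
    - [0,0,0,0,0,0]
    - [0,0,-0.3,0,0,0]
    - [0,0,-0.6,0,0,0]
    - [0,0,-0.8,0,0,0]
    - [0,0,-0.8,0,0,0]
    - [0,0,-0.5,0,0,-1]
    - [0,0,0,0,0,-1]
    - [0,0,0,0,0,-1]
    - [0,0,0,0,0,-1]
    - [0,0,0,0,0,-1]
    - [0,0,0,0,0,-1]
    - [0,0,0,0,0,-1]
    - [0,0,0,0,0,-1]
  grip: 0

```text
time: 8.53
ee_pos: [0.5995, 0.1205, 0.184]
ee_rot: [1.0, -0.006, 0.001, 0.0]
contact_force: [0.0, 0.1, 0.0]
opening: 0.502
grasp_force: 0.0
```

```bash
python3 -c "
from h import *
go(.592,-.178,.19)"
```

```text
at [0.5995 0.1205 0.184 ] yaw -0.0123 F [0.  0.1 0. ] open 0.502 t 8.5 | turn z 0.05 shift [-0.08  9.95 -0.2 ] j6 1.72
```

Emit:
apply_moves:
  series:
    - [0,1,0,0,0,0.05]
    - [0,1,0,0,0,0]
    - [0,1,0,0,0,0]
    - [0,1,0,0,0,0]
    - [0,1,0,0,0,0]
    - [0,1,0,0,0,0]
    - [0,1,0,0,0,0]
    - [0,1,0,0,0,0]
    - [-0.05,1,0,0,0,0]
    - [-0.05,0.95,0,0,0,0]
    - [0,0,0.7,0,0,0]
    - [0,0,0.7,0,0,0]
    - [0,0,0.7,0,0,0]
    - [0,0,0.7,0,0,0]
    - [0,0,0.4,0,0,0]
    - [0,0,0,0,0,0]

```text
time: 9.87
ee_pos: [0.5884, -0.1774, 0.0844]
ee_rot: [1.0, -0.011, -0.002, -0.001]
contact_force: [0.4, -0.1, -0.7]
opening: 0.496
grasp_force: 0.0
```

Emit:
apply_moves:
  series:
    - [0,0,0,0,0,0]
    - [0,0,0,0,0,0]
    - [0,0,0,0,0,0]
    - [0,0,0,0,0,0]
    - [0,0,0,0,0,0]
    - [0,0,0,0,0,0]
    - [0,0,0,0,0,0]
    - [0,0,0,0,0,0]
  grip: -1
  squeeze: 40

```text
time: 10.53
ee_pos: [0.5907, -0.1779, 0.0893]
ee_rot: [1.0, -0.011, 0.002, 0.0]
contact_force: [0.2, 0.4, 6.5]
opening: 0.201
grasp_force: 28.7
```

Emit:
apply_moves:
  series:
    - [0,-0.25,0,0,0,0]
    - [0,-0.5,0,0,0,0]
    - [0,-0.5,0,0,0,0]
    - [0,-0.5,0,0,0,0]
    - [0,-0.5,0,0,0,0]
    - [0,-0.25,0,0,0,0]
    - [0,0,0,0,0,0]
    - [0,0,0,0,0,0]

```text
time: 11.2
ee_pos: [0.5924, -0.1025, 0.0894]
ee_rot: [1.0, -0.011, 0.002, 0.0]
contact_force: [-1.9, 1.8, 5.7]
opening: 0.193
grasp_force: 40.1
```

```bash
python3 -c "
from h import *
go(.5,0,.2)
F={n:grab_frame(n)[:,:,::-1] for n in('top','side')}
for n in F: cv2.imwrite(f'pics/{n}_p1.png',F[n])
a=cv2.resize(F['top'][170:220,205:265],None,fx=10,fy=10,interpolation=3)
b=cv2.resize(F['side'][210:260,225:265],None,fx=10,fy=10,interpolation=3)
cv2.imwrite('pics/p1.png',cv2.resize(np.hstack([a,b]),(800,400)))"
```

```text
at [ 0.5924 -0.1025  0.0894] yaw -0.0215 F [-1.9  1.8  5.7] open 0.193 t 11.2 | turn z -0.05 shift [-3.14 -3.36 -3.69] j6 1.36
```

View pics/p1.png

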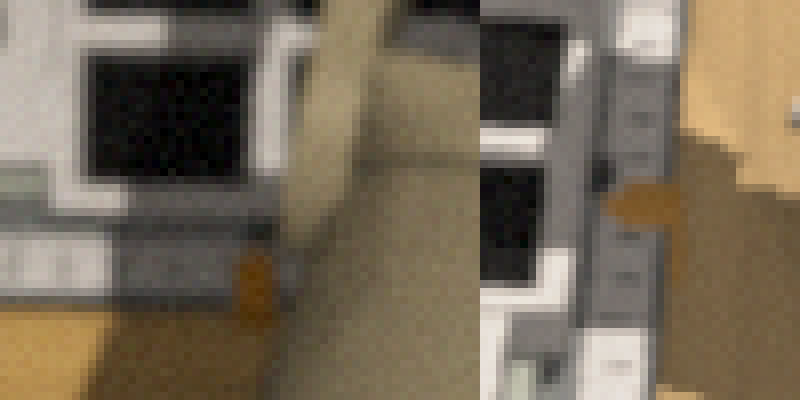

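The top half shows the marker tip at about (252,256) and the pointer at about (259,232). The pointer is therefore 1–4 mm short. I'll quantify it on the clear first frame.

```bash
python3 - <<'E'
from h import *
np.set_printoptions(precision=4,suppress=True,linewidth=180)
T,S=[cv2.imread(f"pics/{n}_raw.png")[:,:,::-1].astype(float) for n in("top","side")]
print("ptr top");print(T[196:202,256:272].mean(2).round().astype(int))
om=lambda I:np.clip(I[:,:,0]-I[:,:,2]-55,0,None)
print("orange top");print(om(T)[199:212,230:243].round().astype(int))
print("ptr side");print(S[208:222,236:250].mean(2).round().astype(int))
print("orange side");print(om(S)[228:248,238:254].round().astype(int))
T2,S2=[cv2.imread(f"pics/{n}_p1.png")[:,:,::-1].astype(float) for n in("top","side")]
print("ptr top now");print(T2[196:204,230:244].mean(2).round().astype(int))
print("ptr side now");print(S2[226:240,236:250].mean(2).round().astype(int))
E
```

```text
ptr top
[[157 156 156 156 157 150 152 160 153 156 156 160 170 171 169 165]
 [113 120 116 118 116 109 108 110 108 106 114 110 124 119 123 123]
 [101  96 101  93  90  73  66  65  63  63  71  76  87  86  97  93]
 [126 126 132 123 105  87  64  51  57  64  71  91 101 110 116 119]
 [165 164 164 165 156 139 118  99  98 106 112 138 151 159 160 161]
 [183 180 184 182 177 167 156 149 152 153 150 162 178 187 186 181]]
orange top
[[  0   0   0   0   0   0   0   0   0   0   0   0   0]
 [  0   0   0   0   0   0   0   0   0   0   0   0   0]
 [  0   0   0   0   0   0  22  15   0   0   0   0   0]
 [  0   0   0   0   2  43  66  56  25   0   0   0   0]
 [  0   0   0   0  28  88 102 102  59   2   0   0   0]
 [  0   0   0   0  37 103 121 113  73   9   0   0   0]
 [  0   0   0   0  39 103 128 109  68  17   0   0   0]
 [  0   0   0   0  47 105 118 114  78  18   0   0   0]
 [  0   0   0   0  50 105 109 115  78  22   0   0   0]
 [  0   0   0   0  34  72  91  83  60  18   0   0   0]
 [ 27  26  16  14  25  41  49  46  39  23  16  18  20]
 [ 43  46  41  32  29  29  26  26  27  30  33  36  35]
 [ 49  44  43  44 
[... 2531 characters left out ...]
3  98  79  86 105 114 116 113 112 116 108  84  79]
 [116 115  92  63  71  90 101  99  95  93 104 104  80  78]
 [113 111  82  53  44  74  99 105 104 103 111 102  76  78]
 [118 109  81  43  37  61  95 113 112 116 112 101  75  79]
 [116 109  77  38  36  64  97 101 103 104 102  87  76  80]
 [115 103  70  44  53  89 100  89  85  84  85  83  79  80]
 [118 107  76  67  76  91  95  83  82  84  79  82  79  77]
 [119 104  84  79  87  90  86  84  83  84  84  84  79  81]
 [114 102  80  82  95  94  84  87  85  83  86  83  87  85]
 [113 100  80  86 106 107  99  88  92  90  90  86  86  84]
 [114  99  75  91 109 112 103  95 100  98  96  89  78  84]
 [107  91  75  97 111 106  93  82  84 102 106  85  76  84]]
```

```bash
python3 - <<'E'
from h import *
np.set_printoptions(precision=4,suppress=True,linewidth=180)
A={n:cv2.imread(f"pics/{n}_raw.png")[:,:,::-1] for n in("top","side")}
B={n:cv2.imread(f"pics/{n}_p1.png")[:,:,::-1] for n in("top","side")}
for c,s in blobs(A["top"],(238,150,292,198)): print("A",c,s[:4],plane("top",c,.053))
for c,s in blobs(B["top"],(212,150,262,196)): print("B",c,s[:4],plane("top",c,.053))
for c,s in blobs(A["side"],(190,190,245,226)): print("A",c,s[:4],plane("side",c,.053))
for c,s in blobs(B["side"],(180,200,245,246)): print("B",c,s[:4],plane("side",c,.053))
for z in(.03,.04,.05): print(z,plane("top",(263.9,199.5),z),plane("top",(237.3,198.6),z),plane("top",(236.3,202.5),z), "side",plane("side",(242,213.6),z)[:2],plane("side",(240.5,231.3),z)[:2],plane("side",(242.5,234.8),z)[:2])
E
```

```text
A [251.6057 163.3943] [ 4  6 20 15] [ 0.6253 -0.0325  0.053 ]
A [277.2904 163.5882] [30  7 20 14] [ 0.6235 -0.108   0.053 ]
A [251.1282 184.5495] [ 4 27 20 16] [ 0.5615 -0.0305  0.053 ]
A [277.4358 184.9155] [30 28 20 15] [ 0.5593 -0.1071  0.053 ]
B [226.6278 163.3236] [ 4  6 21 16] [0.6266 0.0411 0.053 ]
B [243.7945 162.5342] [29  6  7 16] [ 0.6282 -0.0095  0.053 ]
B [259.     164.6986] [44  6  6 16] [ 0.621  -0.0542  0.053 ]
B [225.5897 184.3718] [ 4 27 20 16] [0.5631 0.0441 0.053 ]
A [207.3515 201.0545] [ 9  6 17 11] [ 0.6262 -0.1055  0.053 ]
A [228.8026 201.4079] [31  6 16 11] [ 0.5629 -0.105   0.053 ]
A [203.567  217.7165] [ 5 22 18 13] [ 0.6275 -0.0303  0.053 ]
A [226.2011 218.545 ] [28 23 17 12] [ 0.5641 -0.0281  0.053 ]
B [203.5755 218.0094] [15 12 18 13] [ 0.6273 -0.0291  0.053 ]
B [226.2031 218.4271] [38 12 17 13] [ 0.5641 -0.0286  0.053 ]
B [199.173  236.5274] [10 30 19 14] [0.6292 0.0456 0.053 ]
B [223.1799 237.4937] [34 31 19 14] [0.5657 0.0479 0.053 ]
0.03 [ 0.5211 -0.0672  0.03  ] [0.5249 0.0112 0.03  ] [0.5132 0.0142 0.03  ] side [ 0.5233 -0.0776] [ 0.5236 -0.0018] [0.5174 0.012 ]
0.04 [ 0.5191 -0.0671  0.04  ] [0.5229 0.0107 0.04  ] [0.5113 0.0137 0.04  ] side [ 0.5224 -0.0657] [0.5227 0.009 ] [0.5166 0.0227]
0.05 [ 0.5171 -0.0671  0.05  ] [0.5209 0.0102 0.05  ] [0.5094 0.0132 0.05  ] side [ 0.5216 -0.0538] [0.5218 0.0198] [0.5158 0.0333]
```

Emit:
apply_moves:
  series:
    - [0,-0.07,0,0,0,0]
    - [0,-0.07,0,0,0,0]
    - [0,0,0,0,0,0]
    - [0,0,0,0,0,0]

```text
time: 11.63
ee_pos: [0.5925, -0.1008, 0.0893]
ee_rot: [1.0, -0.012, 0.002, 0.002]
contact_force: [0.2, -7.7, 5.2]
opening: 0.19
grasp_force: 40.0
```

Emit:
apply_moves:
  series:
    - [0,0,0,0,0,0]
    - [0,0,0,0,0,0]
    - [0,0,0,0,0,0]
    - [0,0,0,0,0,0]
    - [0,0,-0.3,0,0,0]
    - [0,0,-0.6,0,0,0]
    - [0,0,-0.8,0,0,0]
    - [0,0,-0.8,0,0,0]
    - [0,0.8,0,0,0,0]
    - [0,0.8,0,0,0,0]
    - [0,0.8,0,0,0,0]
    - [0,0.8,0,0,0,0]
    - [0,0.8,0,0,0,0]
  grip: 0

```text
time: 12.72
ee_pos: [0.5888, -0.2195, 0.163]
ee_rot: [1.0, -0.011, 0.0, 0.0]
contact_force: [-0.2, 0.3, 0.3]
opening: 0.502
grasp_force: 0.0
```

```bash
python3 - <<'E'
from h import *
np.set_printoptions(precision=4,suppress=True,linewidth=180)
T=np.mean([grab_frame("top").astype(float) for _ in range(4)],0); S=np.mean([grab_frame("side").astype(float) for _ in range(4)],0)
np.save("T.npy",T);np.save("S.npy",S)
print(T[196:203,226:246].mean(2).round().astype(int))
print(np.clip(T[:,:,0]-T[:,:,2]-55,0,None)[200:209,228:243].round().astype(int))
print(S[226:242,236:250].mean(2).round().astype(int))
a=cv2.resize(T[170:220,205:265,::-1].astype(np.uint8),None,fx=8,fy=8,interpolation=3)
b=cv2.resize(S[210:260,225:265,::-1].astype(np.uint8),None,fx=8,fy=8,interpolation=3)
cv2.imwrite('pics/p2.png',np.hstack([a,b]))
E
```

```text
[[143 144 146 145 146 146 146 150 150 147 149 149 147 149 149 149 148 152 156 153]
 [ 99  99  98  98  97 102 102 105 101  94  95  95  94  98  98  99 106 110 114 112]
 [100  97  97  96  90  93  95  91  80  66  58  57  56  60  68  79  88  87  90  87]
 [134 135 135 131 127 122 124 119 105  78  61  52  49  57  76 101 109 107 113 110]
 [165 164 166 164 162 160 161 154 138 114  86  80  77  89 118 144 155 153 157 158]
 [171 171 178 180 181 183 177 165 152 127 105 109 112 124 153 175 180 181 183 180]
 [169 170 180 183 185 182 176 154 134 123 115 118 126 141 164 185 186 187 187 180]]
[[  0   0   0   0   0   0   0   0   0   0   0   0   0   0   0]
 [  0   0   0   0   0   0   0   0  21  20   0   0   0   0   0]
 [  0   0   0   0   0   0   3  43  72  65  30   0   0   0   0]
 [  0   0   0   0   0   0  34  88 109  95  64   2   0   0   0]
 [  0   0   0   0   0   0  40 104 124 110  73   8   0   0   0]
 [  0   0   0   0   0   0  40 106 122 113  78  14   0   0   0]
 [  0   0   0   0   0   0  48 111 122 117  82  18   0   0   0]
 [  0   0   0   0   0   0  52 106 118 112  79  19   0   0   0]
 [  0   0   0 
[... 294 characters left out ...]
7 134  79  87 164 197 199 188 183 150 107  77  76]
 [222 186 118  76  79 137 196 218 221 220 203 146  86  77]
 [222 182 112  72  75 126 185 197 195 197 194 162 117  98]
 [223 174 101  65  87 161 189 174 162 163 163 158 144 132]
 [221 172  96  63  82 150 164 157 155 155 154 155 156 143]
 [220 169  91  70  81 106 122 144 156 157 159 160 161 148]
 [214 157  88  79  90  98  99 111 119 123 123 124 125 115]
 [207 148  83  88 115 159 136  91  85  87  87  85  85  87]
 [196 135  89 134 180 205 159 100  95 102 103  85  76  80]
 [182 131 118 165 207 204 169 131 126 165 167 118  80  83]
 [176 130 133 188 216 210 200 196 194 208 185 127  93  88]
 [176 133 140 195 218 217 215 219 221 218 179 122  99  93]]
```

View pics/p2.png

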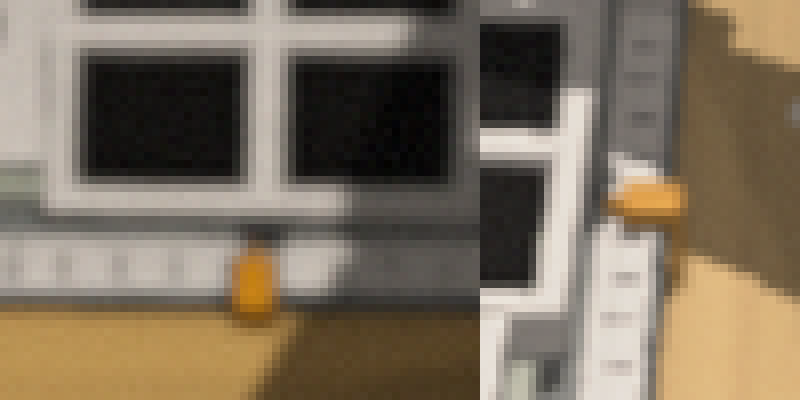

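Clear view: the pointer is at (258,235) and the marker tip at (251,250). That's still 1.0 raw px, about 2.9 mm, short, because the last small pull only took up slack. I'll regrasp.

Emit:
apply_moves:
  series:
    - [0,-0.8,0,0,0,0]
    - [0,-0.8,0,0,0,0]
    - [0,-0.8,0,0,0,0]
    - [0,-0.8,0,0,0,0]
    - [0.1,-0.8,0,0,0,0]
    - [0,0,0.6,0,0,0]
    - [0,0,0.6,0,0,0]
    - [0,0,0.6,0,0,0]
    - [0,0,0.6,0,0,0]
    - [0,0,0,0,0,0]

```text
time: 13.95
ee_pos: [0.5924, -0.0972, 0.086]
ee_rot: [1.0, -0.01, -0.003, -0.001]
contact_force: [-0.4, 0.3, -0.6]
opening: 0.502
grasp_force: 0.0
```

Emit:
apply_moves:
  series:
    - [0,0,0,0,0,0]
    - [0,0,0,0,0,0]
    - [0,0,0,0,0,0]
    - [0,0,0,0,0,0]
    - [0,0,0,0,0,0]
    - [0,0,0,0,0,0]
    - [0,0,0,0,0,0]
    - [0,0,0,0,0,0]
  grip: -1
  squeeze: 80

```text
time: 14.62
ee_pos: [0.5949, -0.0995, 0.0918]
ee_rot: [1.0, -0.011, 0.001, 0.001]
contact_force: [-3.9, -3.4, 3.1]
opening: 0.175
grasp_force: 78.5
```

Emit:
apply_moves:
  series:
    - [0,-0.07,0,0,0,0]
    - [0,-0.07,0,0,0,0]
    - [0,-0.06,0,0,0,0]
    - [0,0,0,0,0,0]
    - [0,0,0,0,0,0]
    - [0,0,0,0,0,0]

```text
time: 15.12
ee_pos: [0.595, -0.0943, 0.0918]
ee_rot: [1.0, -0.012, 0.001, 0.001]
contact_force: [-2.5, -7.2, 1.8]
opening: 0.178
grasp_force: 78.5
```

```bash
cat > ptr.py <<'E'
from h import *
np.set_printoptions(precision=3,suppress=True,linewidth=180)
T=np.mean([grab_frame("top").astype(float) for _ in range(3)],0); np.save("T.npy",T)
g=T.mean(2)
for r in(199,200):
    l=g[r,230:245]; print(l.round().astype(int)); w=np.clip(min(l[:3].mean(),l[-3:].mean())-12-l,0,None); print("ptr",r,(w*np.arange(230,245)).sum()/w.sum())
o=np.clip(T[:,:,0]-T[:,:,2]-30,0,None)[202:206,231:242]; print("mark",(o*np.arange(231,242)).sum(1)/o.sum(1))
go(0.5,0,.1)
E
python3 ptr.py
```

```text
[62 61 55 40 36 37 46 62 76 72 66 61 64 74 77]
ptr 199 234.18469015795867
[77 75 69 60 51 42 54 61 65 64 60 61 68 74 80]
ptr 200 235.27763496143956
mark [236.581 236.426 236.36  236.184]
at [ 0.595 -0.094  0.092] yaw -0.0233 F [-3.7 -8.1  2.8] open 0.178 t 15.3 | turn z -0.06 shift [-3.22 -3.09 -0.27] j6 1.38
```

Emit:
apply_moves:
  series:
    - [0,0,0,0,0,0]
    - [0,0,0,0,0,0]
    - [0,0,0,0,0,0]
    - [0,0,0,0,0,0]
    - [0,0,-0.3,0,0,0]
    - [0,0,-0.6,0,0,0]
    - [0,0,-0.8,0,0,0]
    - [0,0,-0.8,0,0,0]
    - [0,0.8,0,0,0,0]
    - [0,0.8,0,0,0,0]
    - [0,0.8,0,0,0,0]
    - [0,0.8,0,0,0,0]
    - [0,0.8,0,0,0,0]
  grip: 0

```text
time: 16.35
ee_pos: [0.5921, -0.2135, 0.1663]
ee_rot: [1.0, -0.011, 0.001, 0.0]
contact_force: [0.8, -0.1, 0.1]
opening: 0.502
grasp_force: 0.0
```

```bash
python3 ptr.py; python3 - <<'E'
from h import *
T=np.load("T.npy").astype(np.uint8)
for c,s in blobs(T,(205,150,262,198)): print(c.round(2),s,plane("top",c,.053).round(4))
E
```

```text
[123 115  93  67  51  54  55  72  98 112 114 108 109 106 106]
ptr 199 234.89437499999997
[163 155 132  98  76  74  82 105 133 142 145 155 154 155 152]
ptr 200 234.90915376106193
mark [236.256 236.278 236.275 236.3  ]
at [ 0.592 -0.214  0.166] yaw -0.0244 F [0.3 0.6 0.3] open 0.499 t 16.5 | turn z -0.07 shift [-3.18 -7.08  2.19] j6 1.19
[223.03 163.02] [  9   6  19  15 284] [0.6277 0.0517 0.053 ]
[249.48 163.59] [ 35   6  20  16 288] [ 0.6248 -0.0262  0.053 ]
[222.79 184.07] [  8  27  20  15 291] [0.5641 0.0523 0.053 ]
[249.4  184.71] [ 34  27  21  17 306] [ 0.5611 -0.0254  0.053 ]
```

Emit:
apply_moves:
  series:
    - [0,-0.8,0,0,0,-0.07]
    - [0,-0.8,0,0,0,0]
    - [0,-0.8,0,0,0,0]
    - [0,-0.8,0,0,0,0]
    - [0,-0.8,0,0,0,0]
    - [0,0,0.6,0,0,0]
    - [0,0,0.6,0,0,0]
    - [0,0,0.6,0,0,0]
    - [0,0,0.6,0,0,0]
    - [0,0,0,0,0,0]
    - [0,0,0,0,0,0]

```text
time: 17.42
ee_pos: [0.5936, -0.0916, 0.093]
ee_rot: [1.0, -0.007, -0.001, -0.0]
contact_force: [0.2, -0.4, 0.3]
opening: 0.497
grasp_force: 0.0
```

Emit:
apply_moves:
  series:
    - [0,0,0,0,0,0]
    - [0,0,0,0,0,0]
    - [0,0,0,0,0,0]
    - [0,0,0,0,0,0]
    - [0,0,0,0,0,0]
    - [0,0,0,0,0,0]
    - [0,0,0,0,0,0]
    - [0,0,0,0,0,0]
  grip: -1
  squeeze: 40

```text
time: 18.08
ee_pos: [0.5949, -0.0934, 0.0955]
ee_rot: [1.0, -0.008, 0.002, 0.001]
contact_force: [-0.9, -3.1, 7.1]
opening: 0.189
grasp_force: 39.2
```

Emit:
apply_moves:
  series:
    - [0,0.08,0,0,0,0]
    - [0,0.08,0,0,0,0]
    - [0,0.05,0,0,0,0]
    - [0,0,0,0,0,0]
    - [0,0,0,0,0,0]
    - [0,0,0,0,0,0]

```text
time: 18.58
ee_pos: [0.5948, -0.0969, 0.0955]
ee_rot: [1.0, -0.007, 0.001, -0.002]
contact_force: [-2.6, 7.4, 8.1]
opening: 0.19
grasp_force: 39.5
```

Emit:
apply_moves:
  series:
    - [0,0.05,0,0,0,0]
    - [0,0.04,0,0,0,0]
    - [0,0,0,0,0,0]
    - [0,0,0,0,0,0]
    - [0,0,0,0,0,0]

```text
time: 19.0
ee_pos: [0.5948, -0.0994, 0.0955]
ee_rot: [1.0, -0.007, 0.001, -0.002]
contact_force: [-2.4, 8.3, 9.5]
opening: 0.188
grasp_force: 39.5
```

Emit:
apply_moves:
  series:
    - [0,0,0,0,0,0]
    - [0,0,0,0,0,0]
    - [0,0,0,0,0,0]
    - [0,0,0,0,0,0]
    - [0,0,-0.3,0,0,0]
    - [0,0,-0.6,0,0,0]
    - [0,0,-0.8,0,0,0]
    - [0,0,-0.8,0,0,0]
    - [0,0.8,0,0,0,0]
    - [0,0.8,0,0,0,0]
    - [0,0.8,0,0,0,0]
    - [0,0.8,0,0,0,0]
    - [0,0.8,0,0,0,0]
  grip: 0

```text
time: 20.08
ee_pos: [0.5919, -0.2229, 0.169]
ee_rot: [1.0, -0.008, 0.0, 0.0]
contact_force: [0.9, 0.7, -0.7]
opening: 0.504
grasp_force: 0.0
```

```bash
python3 ptr.py; python3 - <<'E'
from h import *
T=np.load("T.npy").astype(np.uint8)
for c,s in blobs(T,(205,150,265,198)): print(c.round(2),s,plane("top",c,.053).round(4))
E
```

```text
[127 124 117  93  68  54  51  50  50  64  89 105 111 110 116]
ptr 199 236.60619469026545
[161 162 152 128  96  73  69  73  79  96 127 148 153 155 153]
ptr 200 236.4807909604519
mark [236.296 236.282 236.273 236.291]
at [ 0.592 -0.223  0.169] yaw -0.0179 F [-1.2  0.5  0.9] open 0.499 t 20.2 | turn z -0.01 shift [-3.18 -7.39  2.28] j6 1.17
[224.97 163.02] [ 10   6  20  15 286] [0.6276 0.046  0.053 ]
[251.12 163.71] [ 36   6  21  16 284] [ 0.6243 -0.0311  0.053 ]
[224.3  183.96] [ 10  27  20  15 292] [0.5644 0.0479 0.053 ]
[250.8 184.7] [ 36  27  20  17 300] [ 0.5611 -0.0295  0.053 ]
```

```bash
python3 - <<'E'
from h import *
b=np.array([[np.cos(-.017),.017],[-.017,1]])
for p,z in(((.520,.0138),.0395),((.520,.0138),.032),((.511,.01395),.032),((.511,.01395),.0395)): print(p,z,proj("top",[*p,z]))
go(.5995,.1988,.17); go(.5995,.1988,.09,-.817)
E
```

```text
(0.52, 0.0138) 0.0395 [236.25883057 199.61108134]
(0.52, 0.0138) 0.032 [236.38645586 200.10053425]
(0.511, 0.01395) 0.032 [236.34821445 203.10535666]
(0.511, 0.01395) 0.0395 [236.22024582 202.63046763]
at [ 0.5917 -0.2232  0.1685] yaw -0.0179 F [-1.2  0.5  0.9] open 0.499 t 20.2 | turn z -0.01 shift [  0.02 -14.07  -0.05] j6 1.17
at [ 0.5917 -0.2232  0.1685] yaw -0.0179 F [-1.2  0.5  0.9] open 0.499 t 20.2 | turn z 7.99 shift [-10.08  -9.82   2.62] j6 1.17
```

The pointer is now within about 0.6 mm of the marker. Next I close the lever; the knob is now near (0.5995, 0.199).

Emit:
apply_moves:
  series:
    - [0,-1,0,0,0,0]
    - [0,-1,0,0,0,0]
    - [0,-1,0,0,0,0]
    - [0,-1,0,0,0,0]
    - [0,-1,0,0,0,0]
    - [0,-1,0,0,0,0]
    - [0,-1,0,0,0,0]
    - [0,-1,0,0,0,0]
    - [0,-1,0,0,0,0]
    - [0,-1,0,0,0,0]
    - [0,-1,0,0,0,0]
    - [0,-1,0,0,0,0]
    - [0,-1,0,0,0,0]
    - [0,-1,0,0,0,0]

```text
time: 21.4
ee_pos: [0.5976, 0.2009, 0.1688]
ee_rot: [1.0, -0.007, 0.0, -0.0]
contact_force: [-0.1, 0.6, 1.0]
opening: 0.502
grasp_force: 0.0
```

Emit:
apply_moves:
  series:
    - [0,0,0,0,0,1]
    - [0,0,0,0,0,1]
    - [0,0,0,0,0,1]
    - [0,0,0,0,0,1]
    - [0,0,0,0,0,1]
    - [0,0,0,0,0,1]
    - [0,0,0,0,0,1]
    - [0,0,0,0,0,1]
    - [0,0,0,0,0,0]

```text
time: 22.15
ee_pos: [0.5979, 0.1993, 0.1686]
ee_rot: [0.918, -0.397, 0.0, -0.0]
contact_force: [0.4, 0.7, 0.3]
opening: 0.5
grasp_force: 0.0
```

```bash
python3 - <<'E'
from h import *
go(.5995,.1988,.09,-.817)
for n in("top","side"):
    grab_frame(n)
    for d in silhouettes(n,"lever_knob")[:2]:
        v,u=np.nonzero(d["pixels"]); print(n,d["confidence"],d["box"],len(u))
print(proj("top",[.5995,.1988,.105]),proj("side",[.5995,.1988,.105]),proj("side",[.5995,.1988,.067]))
S=grab_frame("side")[225:300,170:270,::-1]; cv2.imwrite("pics/k2.png",cv2.resize(S,None,fx=6,fy=6,interpolation=3))
E
```

```text
at [0.5979 0.1993 0.1686] yaw -0.8175 F [0.4 0.7 0.3] open 0.5 t 22.1 | turn z -0.01 shift [ 0.05 -0.03  2.62] j6 2.65
top 0.61 [319.6, 226.8, 341.4, 249.0] 300
top 0.26 [183.1, 151.1, 284.8, 198.2] 3984
side 0.83 [197.7, 245.6, 211.3, 281.6] 296
[169.80895017 168.56120923] [200.70633327 267.1846785 ] [202.21682943 278.48741407]
```

View pics/k2.png

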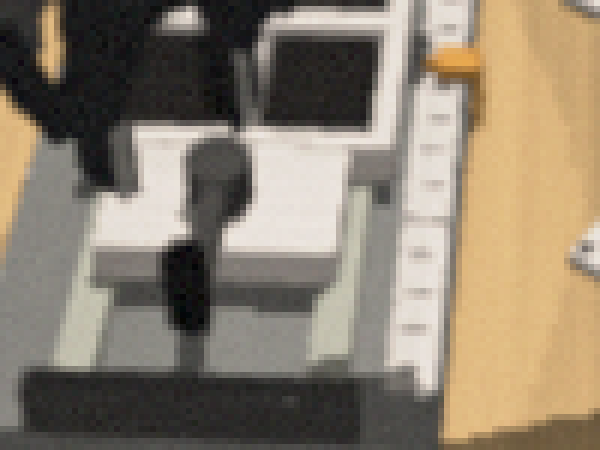

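The knob top is at crop (187,248), raw (201.1,266.2), against a prediction of (200.7,267.2). The position is confirmed and the lever points along +y.

Emit:
apply_moves:
  series:
    - [0.05,-0.03,0.6,0,0,0]
    - [0,0,0.6,0,0,0]
    - [0,0,0.6,0,0,0]
    - [0,0,0.5,0,0,0]
    - [0,0,0.3,0,0,0]
    - [0,0,0,0,0,0]

```text
time: 22.9
ee_pos: [0.5989, 0.1976, 0.0876]
ee_rot: [0.918, -0.396, -0.002, 0.001]
contact_force: [-1.1, -0.1, 0.6]
opening: 0.499
grasp_force: 0.0
```

Emit:
apply_moves:
  series:
    - [0,0,0,0,0,0]
    - [0,0,0,0,0,0]
    - [0,0,0,0,0,0]
    - [0,0,0,0,0,0]
    - [0,0,0,0,0,0]
    - [0,0,0,0,0,0]
    - [0,0,0,0,0,0]
    - [0,0,0,0,0,0]
  grip: -1
  squeeze: 25

```text
time: 23.57
ee_pos: [0.6006, 0.1979, 0.0917]
ee_rot: [0.918, -0.396, 0.001, -0.001]
contact_force: [-3.1, -1.3, 7.4]
opening: 0.197
grasp_force: 25.3
```

Emit:
apply_moves:
  series:
    - [-0.169,0.178,0,0,0,-0.5]
    - [-0.16,0.186,0,0,0,-0.5]
    - [-0.15,0.194,0,0,0,-0.5]
    - [-0.14,0.2,0,0,0,-0.5]
    - [-0.131,0.207,0,0,0,-0.5]
    - [-0.121,0.213,0,0,0,-0.5]
    - [-0.11,0.219,0,0,0,-0.5]
    - [-0.099,0.224,0,0,0,-0.5]
    - [0,0,0,0,0,0]

```text
time: 24.32
ee_pos: [0.5462, 0.1798, 0.0917]
ee_rot: [0.979, -0.204, 0.001, -0.002]
contact_force: [-1.6, 5.5, 3.9]
opening: 0.198
grasp_force: 25.3
```

Emit:
apply_moves:
  series:
    - [-0.089,0.228,0,0,0,-0.5]
    - [-0.077,0.233,0,0,0,-0.5]
    - [-0.065,0.236,0,0,0,-0.5]
    - [-0.054,0.239,0,0,0,-0.5]
    - [-0.042,0.241,0,0,0,-0.5]
    - [-0.03,0.243,0,0,0,-0.5]
    - [-0.018,0.244,0,0,0,-0.5]
    - [-0.006,0.245,0,0,0,-0.5]
    - [0,0,0,0,0,0]
    - [0,0,0,0,0,0]

```text
time: 25.15
ee_pos: [0.521, 0.1276, 0.0915]
ee_rot: [1.0, -0.007, -0.001, -0.001]
contact_force: [-9.5, 2.9, 9.3]
opening: 0.199
grasp_force: 26.0
```

Emit:
apply_moves:
  series:
    - [0.08,0.1,0,0,0,0]
    - [0,0.06,0,0,0,0]
    - [0,0,0,0,0,0]
    - [0,0,0,0,0,0]

```text
time: 25.48
ee_pos: [0.5218, 0.1239, 0.0913]
ee_rot: [1.0, -0.007, -0.003, -0.002]
contact_force: [-19.5, 7.2, 14.6]
opening: 0.199
grasp_force: 26.6
```

Emit:
apply_moves:
  series:
    - [-0.15,0.06,0,0,0,0]
    - [0,0,0,0,0,0]
    - [0,0,0,0,0,0]
    - [0,0,0,0,0,0]

```text
time: 25.82
ee_pos: [0.5212, 0.1235, 0.0914]
ee_rot: [1.0, -0.007, 0.003, -0.003]
contact_force: [6.6, 15.1, -1.4]
opening: 0.192
grasp_force: 25.5
```

Emit:
apply_moves:
  series:
    - [0,-0.06,0,0,0,0]
    - [0,0,0,0,0,0]
    - [0,0,0,0,0,0]
    - [0,0,0,0,0,0]
    - [0,0,0,0,0,0]
    - [0,0,0,0,0,0]
    - [0,0,-0.3,0,0,0]
    - [0,0,-0.6,0,0,0]
    - [0,0,-0.8,0,0,0]
    - [0,0,-0.8,0,0,0]
    - [-0.6,-0.6,0,0,0,-0.5]
    - [-0.8,-0.6,0,0,0,-0.5]
    - [-0.8,-0.8,0,0,0,-0.5]
    - [-0.8,-0.8,0,0,0,-0.5]
    - [-0.8,-0.8,0,0,0,0]
  grip: 0

```text
time: 27.07
ee_pos: [0.3953, 0.2197, 0.1659]
ee_rot: [0.996, 0.093, 0.0, -0.0]
contact_force: [0.2, 1.4, -0.2]
opening: 0.497
grasp_force: 0.0
```

```bash
cat > look.py <<'E'
import sys
from h import *
np.set_printoptions(precision=4,suppress=True,linewidth=180)
F={n:np.mean([grab_frame(n).astype(float) for _ in range(2)],0).astype(np.uint8) for n in("top","side")}
for n in F: cv2.imwrite(f"pics/{n}_cur.png",F[n][:,:,::-1])
a=[cv2.resize(F["top"][140:270,140:350,::-1],None,fx=3,fy=3,interpolation=3)]
if len(sys.argv)>1: cv2.imwrite(sys.argv[1],a[0])
E
cat > covers.py <<'E'
from h import *
np.set_printoptions(precision=4,suppress=True,linewidth=180)
F={n:cv2.imread(f"pics/{n}_cur.png")[:,:,::-1] for n in("top","side")}
for x,y in((.394,.2414),(.4214,.0939),(.4237,-.0659),(.4076,-.2616)):
    r=[fit_cover(G,x,y) for G in(F,{"top":F["top"]},{"side":F["side"]})]; print("cover",*[np.r_[q,e] for q,e in r])
P={}
for n,b in(("top",(205,150,265,198)),("side",(180,200,245,246))): print(n,[plane(n,c,.053)[:2].round(4) for c,s in blobs(F[n],b)])
E
python3 ptr.py; python3 look.py pics/l1.png; python3 covers.py
```

```text
[116 117 113 105  86  60  52  48  51  57  80  95  98 101 106]
ptr 199 237.14291202458702
[151 153 149 142 116  83  68  74  74  87 116 137 144 144 145]
ptr 200 236.95923030667467
mark [236.301 236.269 236.291 236.317]
at [0.395 0.22  0.166] yaw 0.1878 F [0.5 0.6 1.2] open 0.501 t 27.2 | turn z 2.05 shift [3.61 7.27 2.2 ] j6 1.81
cover [0.264  0.2035 4.1526 0.    ] [ 0.5041  0.1357 -3.1189  0.    ] [0.2683 0.2234 3.3758 0.    ]
cover [ 0.4223  0.095   2.5017 96.2105] [0.4203 0.0941 2.5109 5.3218] [ 0.4244  0.0955  2.5167 75.1097]
cover [  0.4235  -0.066    0.9728 164.1568] [ 0.4221 -0.0664  0.9596  5.8542] [  0.4271  -0.0649   1.0126 146.4706]
cover [  0.4079  -0.261    2.2216 127.1643] [ 0.4069 -0.262   2.1883  6.7028] [  0.4116  -0.2587   0.8826 107.9535]
top [array([0.6277, 0.0459]), array([ 0.6254, -0.0297]), array([0.5641, 0.0474]), array([ 0.5612, -0.0287])]
side [array([ 0.6276, -0.0268]), array([ 0.5638, -0.0262]), array([0.6294, 0.0496]), array([0.5658, 0.0502])]
```

View pics/l1.png

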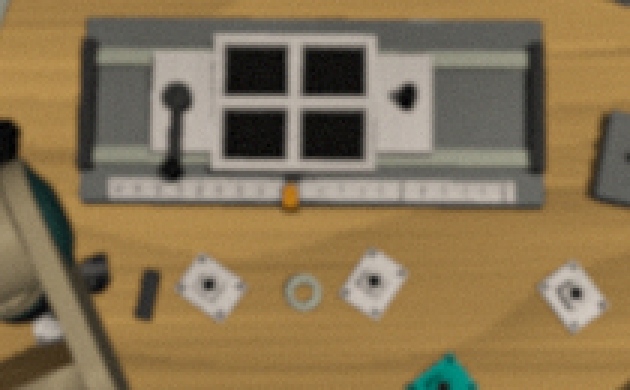

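The view shows the lever closed (arm pointing down, knob at (170,168)). The pointer, at (291,179), now reads about 0.7 raw px (2.3 mm) short of the marker at (290,195). Closing the lever dragged the table a little, so I'll reopen, correct the position and close more gently.

```bash
python3 -c "
from h import *
go(.5215,.1245,.166)"
```

```text
at [0.3972 0.2184 0.1654] yaw 0.1835 F [ 0.  -0.7 -0.9] open 0.5 t 27.4 | turn z 2.01 shift [ 4.2   3.06 -0.02] j6 1.81
```

Emit:
apply_moves:
  series:
    - [0,0,0,0,0,1]
    - [0,0,0,0,0,1]
    - [0.84,0.61,0,0,0,0]
    - [0.84,0.61,0,0,0,0]
    - [0.84,0.61,0,0,0,0]
    - [0.84,0.61,0,0,0,0]
    - [0.84,0.62,0,0,0,0]
    - [0,0,0.6,0,0,0]
    - [0,0,0.6,0,0,0]
    - [0,0,0.6,0,0,0]
    - [0,0,0.6,0,0,0]
    - [0,0,0,0,0,0]
    - [0,0,0,0,0,0]

```text
time: 28.5
ee_pos: [0.5209, 0.1244, 0.0924]
ee_rot: [1.0, -0.008, -0.001, 0.0]
contact_force: [-0.1, 0.1, 0.8]
opening: 0.502
grasp_force: 0.0
```

Emit:
apply_moves:
  series:
    - [0,0,0,0,0,0]
    - [0,0,0,0,0,0]
    - [0,0,0,0,0,0]
    - [0,0,0,0,0,0]
    - [0,0,0,0,0,0]
    - [0,0,0,0,0,0]
    - [0,0,0,0,0,0]
    - [0,0,0,0,0,0]
  grip: -1
  squeeze: 25

```text
time: 29.17
ee_pos: [0.5219, 0.1253, 0.0947]
ee_rot: [1.0, -0.008, 0.002, -0.0]
contact_force: [0.0, -0.5, 6.0]
opening: 0.195
grasp_force: 24.9
```

Emit:
apply_moves:
  series:
    - [0.006,-0.245,0,0,0,0.5]
    - [0.018,-0.244,0,0,0,0.5]
    - [0.03,-0.243,0,0,0,0.5]
    - [0.042,-0.241,0,0,0,0.5]
    - [0.054,-0.239,0,0,0,0.5]
    - [0.065,-0.236,0,0,0,0.5]
    - [0.077,-0.233,0,0,0,0.5]
    - [0.089,-0.228,0,0,0,0.5]
    - [0.099,-0.224,0,0,0,0.5]
    - [0.11,-0.219,0,0,0,0.5]
    - [0.121,-0.213,0,0,0,0.5]
    - [0.131,-0.207,0,0,0,0.5]
    - [0.14,-0.2,0,0,0,0.5]
    - [0.15,-0.194,0,0,0,0.5]
    - [0.16,-0.186,0,0,0,0.5]
    - [0.169,-0.178,0,0,0,0.5]
    - [0,0,0,0,0,0]
    - [0,0,0,0,0,0]

```text
time: 30.67
ee_pos: [0.5963, 0.2007, 0.0944]
ee_rot: [0.918, -0.396, 0.001, -0.001]
contact_force: [1.1, 1.3, 5.2]
opening: 0.202
grasp_force: 25.1
```

```bash
python3 ptr.py
```

```text
[120 117 115 110  88  61  55  52  47  61  82 101 101 102 104]
ptr 199 237.14537183544303
[156 149 151 143 111  83  71  71  75  89 119 140 145 146 145]
ptr 200 236.86468296138858
mark [236.316 236.277 236.298 236.297]
at [0.596 0.201 0.094] yaw -0.8148 F [0.5 1.  5. ] open 0.199 t 30.8 | turn z -7.98 shift [-3.09  6.74 -0.19] j6 2.65
```

Emit:
apply_moves:
  series:
    - [-0.07,-0.07,0,0,0,0]
    - [-0.08,-0.07,0,0,0,0]
    - [0,0,0,0,0,0]
    - [0,0,0,0,0,0]
    - [0,0,0,0,0,0]

```text
time: 31.23
ee_pos: [0.5962, 0.2048, 0.0943]
ee_rot: [0.918, -0.397, 0.001, 0.001]
contact_force: [0.5, -7.2, 6.0]
opening: 0.196
grasp_force: 25.3
```

```bash
python3 ptr.py
```

```text
[118 117 108  85  59  50  49  57  73  90 102 104 101 102 105]
ptr 199 235.72582019599488
[153 154 145 120  85  67  63  78 102 119 139 146 146 146 149]
ptr 200 235.86487781504553
mark [236.234 236.276 236.298 236.323]
at [0.596 0.205 0.094] yaw -0.8162 F [ 0.3 -6.8  6.6] open 0.2 t 31.4 | turn z -7.99 shift [-3.09  6.88 -0.19] j6 2.66
```

Emit:
apply_moves:
  series:
    - [0.05,0.05,0,0,0,0]
    - [0,0,0,0,0,0]
    - [-0.169,0.178,0,0,0,-0.5]
    - [-0.16,0.186,0,0,0,-0.5]
    - [-0.15,0.194,0,0,0,-0.5]
    - [-0.14,0.2,0,0,0,-0.5]
    - [-0.131,0.207,0,0,0,-0.5]
    - [-0.121,0.213,0,0,0,-0.5]
    - [-0.11,0.219,0,0,0,-0.5]
    - [-0.099,0.224,0,0,0,-0.5]
    - [-0.089,0.228,0,0,0,-0.5]
    - [-0.077,0.233,0,0,0,-0.5]
    - [-0.065,0.236,0,0,0,-0.5]
    - [-0.054,0.239,0,0,0,-0.5]
    - [-0.042,0.241,0,0,0,-0.5]
    - [-0.03,0.243,0,0,0,-0.5]
    - [-0.018,0.244,0,0,0,-0.5]
    - [-0.006,0.245,0,0,0,-0.5]
    - [0,0,0,0,0,0]
    - [0,0,0,0,0,0]

```text
time: 33.05
ee_pos: [0.5158, 0.1342, 0.094]
ee_rot: [1.0, -0.007, -0.002, -0.001]
contact_force: [-9.7, 3.0, 11.7]
opening: 0.2
grasp_force: 25.8
```

```bash
python3 ptr.py
```

```text
[118 113 109  86  59  46  49  54  72  88 103 105 105 104 107]
ptr 199 235.81176470588233
[153 151 144 118  82  68  66  79 100 123 136 142 146 145 146]
ptr 200 235.79831620651234
mark [236.278 236.281 236.297 236.328]
at [0.516 0.134 0.094] yaw -0.0135 F [-10.2   3.6  12.9] open 0.195 t 33.2 | turn z 0.04 shift [-0.45  4.49 -0.2 ] j6 1.77
```

Emit:
apply_moves:
  series:
    - [0,0.08,0,0,0,0.04]
    - [0,0.08,0,0,0,0]
    - [0,0.06,0,0,0,0]
    - [0,0,0,0,0,0]
    - [0,0,0,0,0,0]

```text
time: 33.62
ee_pos: [0.5158, 0.1281, 0.0939]
ee_rot: [1.0, -0.009, -0.001, -0.001]
contact_force: [-9.2, 5.6, 11.4]
opening: 0.195
grasp_force: 25.9
```

```bash
python3 ptr.py
```

```text
[118 115 110  86  60  48  49  55  74  92 102 106 104 104 106]
ptr 199 235.71128712871285
[152 153 146 121  82  66  65  77  99 120 136 144 144 146 147]
ptr 200 235.8671573359074
mark [236.262 236.278 236.306 236.301]
at [0.516 0.128 0.094] yaw -0.017 F [-9.8  5.4 11.3] open 0.197 t 33.8 | turn z -0.0 shift [-0.46  4.28 -0.2 ] j6 1.76
```

Emit:
apply_moves:
  series:
    - [0,0.06,0,0,0,0]
    - [0,0,0,0,0,0]
    - [0,0,0,0,0,0]
    - [0,0,0,0,0,0]

```text
time: 34.1
ee_pos: [0.5157, 0.1278, 0.0939]
ee_rot: [1.0, -0.008, -0.001, -0.003]
contact_force: [-8.6, 11.9, 8.7]
opening: 0.193
grasp_force: 26.0
```

Emit:
apply_moves:
  series:
    - [0,0.06,0,0,0,0]
    - [0,0,0,0,0,0]
    - [0,0,0,0,0,0]
    - [0,0,0,0,0,0]

```text
time: 34.43
ee_pos: [0.5157, 0.1275, 0.094]
ee_rot: [1.0, -0.008, -0.001, -0.004]
contact_force: [-8.1, 19.1, 9.4]
opening: 0.196
grasp_force: 26.1
```

```bash
python3 ptr.py
```

```text
[119 114 110  88  58  49  48  56  72  91 102 104 102 103 106]
ptr 199 235.75238490253008
[153 153 146 117  84  71  66  77  99 118 137 145 147 146 150]
ptr 200 235.88124345092558
mark [236.271 236.28  236.293 236.312]
at [0.516 0.128 0.094] yaw -0.0153 F [-8.3 18.2  8.3] open 0.198 t 34.6 | turn z 0.02 shift [-0.45  4.26 -0.2 ] j6 1.75
```

Emit:
apply_moves:
  series:
    - [0,-0.1,0,0,0,0]
    - [0,0,0,0,0,0]
    - [0,0,0,0,0,0]
    - [0,0,0,0,0,0]
    - [0,0,0,0,0,0]
    - [0,0,0,0,0,0]
    - [0,0,-0.3,0,0,0]
    - [0,0,-0.6,0,0,0]
    - [0,0,-0.8,0,0,0]
    - [-0.5,-0.5,-0.5,0,0,-1]
    - [-0.6,-0.6,0,0,0,-1]
    - [-0.8,-0.8,0,0,0,0]
    - [-0.8,-0.8,0,0,0,0]
  grip: 0

```text
time: 35.67
ee_pos: [0.4265, 0.1966, 0.1602]
ee_rot: [0.996, 0.09, 0.001, -0.0]
contact_force: [-0.3, 1.3, 0.1]
opening: 0.502
grasp_force: 0.0
```

```bash
python3 ptr.py; python3 look.py; python3 covers.py; python3 -c "
from h import *
go(.394,.2414,.07,.188);go(.394,.2414,.023,.188)"
```

```text
[115 112 107  88  58  48  45  55  72  91 102 102 102 101 105]
ptr 199 235.75930521091814
[152 150 143 115  84  64  65  78  99 119 135 143 143 142 144]
ptr 200 235.81202913108984
mark [236.264 236.277 236.295 236.308]
at [0.426 0.197 0.16 ] yaw 0.1834 F [0.4 0.2 0.3] open 0.497 t 35.8 | turn z 2.0 shift [2.57 6.53 2.01] j6 1.74
cover [  0.3901   0.2407   0.2085 725.8929] [  0.3874   0.2421   0.3948 317.3311] [  0.3945   0.2368   0.2109 405.0779]
cover [ 0.4212  0.0943  2.5103 77.9663] [0.4203 0.0941 2.5109 5.2377] [ 0.4225  0.0947  2.5108 67.5519]
cover [  0.4221  -0.0659   0.974  205.3192] [ 0.4221 -0.0664  0.9596  6.3378] [  0.4148  -0.0527   1.0655 189.658 ]
cover [  0.4075  -0.2611   2.1593 219.0206] [ 0.4072 -0.2617  2.1871  7.2639] [  0.4119  -0.2655   1.2631 200.5376]
top [array([0.6275, 0.0497]), array([ 0.6259, -0.0261]), array([0.5643, 0.0517]), array([ 0.5613, -0.0245])]
side [array([ 0.6282, -0.0226]), array([ 0.5637, -0.0222]), array([0.6294, 0.0532]), array([0.5662, 0.053 ])]
at [0.4279 0.1957 0.1595] yaw 0.1797 F [ 0.3 -0.2  0.2] open 0.501 t 36.0 | turn z -0.08 shift [-0.83 -1.71  2.98] j6 1.74
at [0.4279 0.1957 0.1595] yaw 0.1797 F [ 0.3 -0.2  0.2] open 0.501 t 36.0 | turn z -0.08 shift [-0.83 -1.71  4.55] j6 1.74
```

Emit:
apply_moves:
  series:
    - [-0.42,-0.86,0,0,0,0]
    - [-0.41,-0.85,0,0,0,0]
    - [0,0,0.8,0,0,0]
    - [0,0,0.8,0,0,0]
    - [0,0,0.8,0,0,0]
    - [0,0,0.8,0,0,0]
    - [0,0,0.6,0,0,0]
    - [0,0,0.4,0,0,0]
    - [0,0,0.25,0,0,0]
    - [0,0,0,0,0,0]
    - [0,0,0,0,0,0]

```text
time: 36.93
ee_pos: [0.394, 0.242, 0.0259]
ee_rot: [0.996, 0.09, -0.0, 0.0]
contact_force: [0.7, -0.1, 0.2]
opening: 0.507
grasp_force: 0.0
```

```bash
python3 -c "
from h import *
go(.394,.2414,.0215,.188)"
```

```text
at [0.394  0.242  0.0259] yaw 0.18 F [ 0.7 -0.1  0.2] open 0.507 t 36.9 | turn z -0.08 shift [-0.    0.02  0.15] j6 1.86
```

Emit:
apply_moves:
  series:
    - [0,0,0.13,0,0,-0.08]
    - [0,0,0,0,0,0]
    - [0,0,0,0,0,0]
    - [0,0,0,0,0,0]
    - [0,0,0,0,0,0]
    - [0,0,0,0,0,0]
    - [0,0,0,0,0,0]
    - [0,0,0,0,0,0]
  grip: -1
  squeeze: 60

```text
time: 37.6
ee_pos: [0.3939, 0.2424, 0.0224]
ee_rot: [0.996, 0.094, 0.001, -0.0]
contact_force: [-0.2, -0.4, 5.4]
opening: 0.241
grasp_force: 61.7
```

Emit:
apply_moves:
  series:
    - [0,0,-0.4,0,0,0]
    - [0,0,-0.8,0,0,0]
    - [0,0,-0.8,0,0,0]
    - [0,0,-0.8,0,0,0]
    - [0,0,-0.8,0,0,1]
    - [0,0,0,0,0,1]
    - [0,0,0,0,0,0.05]
    - [0,0,0,0,0,0]

```text
time: 38.27
ee_pos: [0.3929, 0.242, 0.1289]
ee_rot: [1.0, -0.007, -0.001, 0.0]
contact_force: [-0.3, 0.5, -1.2]
opening: 0.24
grasp_force: 60.9
```

```bash
python3 look.py; python3 - <<'E'
from h import *
o=get_obs();print(o["grasp_force"]); go(.6285,.0515,.12)
I=cv2.imread("pics/side_cur.png");u=proj("side",[*o["ee_pos"]]).astype(int);print(u)
J=cv2.imread("pics/top_cur.png");v=proj("top",[*o["ee_pos"]]).astype(int);print(v)
f=lambda A,c:cv2.resize(A[max(c[1]-35,0):c[1]+35,max(c[0]-35,0):c[0]+35],(400,400),interpolation=3)
cv2.imwrite("pics/g1.png",np.hstack([f(I,u),f(J,v)]))
E
```

```text
60.86956858634949
at [0.3929 0.242  0.1286] yaw -0.0145 F [ 0.2 -1.  -0.8] open 0.241 t 38.5 | turn z 0.02 shift [7.96 6.22 0.29] j6 2.06
[295 276]
[150 240]
```

View pics/g1.png

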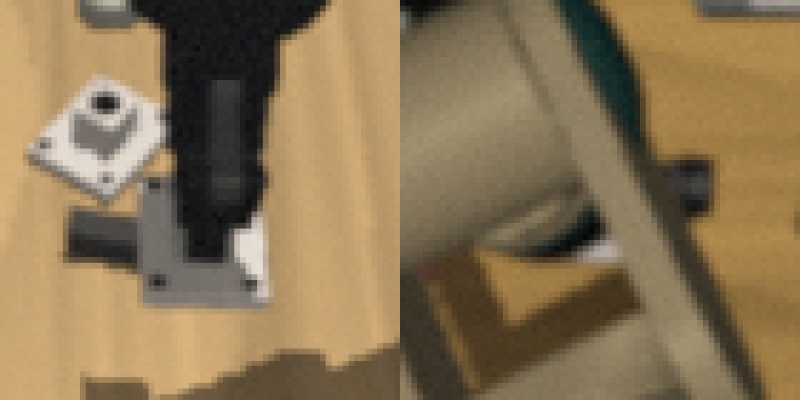

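The cover is held, flange level and centred under the fingers at (205,250). I'll carry it to pocket 3.

Emit:
apply_moves:
  series:
    - [0,0,-0.6,0,0,0.02]
    - [0,0,-0.6,0,0,0]
    - [0.8,0.62,0,0,0,0]
    - [0.8,0.62,0,0,0,0]
    - [0.8,0.62,0,0,0,0]
    - [0.8,0.62,0,0,0,0]
    - [0.8,0.62,0,0,0,0]
    - [0.8,0.62,0,0,0,0]
    - [0.8,0.62,0,0,0,0]
    - [0.8,0.62,0,0,0,0]
    - [0.8,0.62,0,0,0,0]
    - [0.76,0.64,0,0,0,0]
    - [0,0,0,0,0,0]

```text
time: 39.55
ee_pos: [0.6309, 0.0475, 0.1636]
ee_rot: [1.0, -0.01, -0.001, 0.001]
contact_force: [0.0, -0.5, -1.7]
opening: 0.238
grasp_force: 60.8
```

```bash
python3 -c "
from h import *
print(get_obs()['grasp_force']);go(.6285,.0515,.082)"
```

```text
60.83884119987488
at [0.6309 0.0475 0.1636] yaw -0.0209 F [ 0.  -0.5 -1.7] open 0.238 t 39.5 | turn z -0.04 shift [-0.08 -0.13  2.72] j6 1.61
```

Emit:
apply_moves:
  series:
    - [-0.08,-0.13,0,0,0,-0.04]
    - [0,0,0.7,0,0,0]
    - [0,0,0.7,0,0,0]
    - [0,0,0.7,0,0,0]
    - [0,0,0.5,0,0,0]
    - [0,0,0,0,0,0]
    - [0,0,0,0,0,0]

```text
time: 40.13
ee_pos: [0.6254, 0.0563, 0.0872]
ee_rot: [1.0, -0.006, -0.001, -0.0]
contact_force: [0.9, -0.1, -0.6]
opening: 0.239
grasp_force: 60.8
```

```bash
python3 -c "
from h import *
print(get_obs()['grasp_force']);go(.6285,.0515,.0744)"
```

```text
60.816017389297485
at [0.6254 0.0563 0.0872] yaw -0.0125 F [ 0.9 -0.1 -0.6] open 0.239 t 40.1 | turn z 0.04 shift [0.11 0.16 0.43] j6 1.61
```

Emit:
apply_moves:
  series:
    - [0,0,0,0,0,0]
    - [0,0,0,0,0,0]

```text
time: 40.3
ee_pos: [0.6271, 0.0557, 0.0898]
ee_rot: [1.0, -0.007, 0.001, -0.0]
contact_force: [0.3, 0.5, -1.2]
opening: 0.24
grasp_force: 60.8
```

```bash
python3 -c "
from h import *
go(.6285,.0515,.0744)"
```

```text
at [0.6271 0.0557 0.0898] yaw -0.0135 F [ 0.3  0.5 -1.2] open 0.24 t 40.3 | turn z 0.03 shift [0.05 0.14 0.51] j6 1.61
```

Emit:
apply_moves:
  series:
    - [0.05,0.14,0.12,0,0,0.03]
    - [0,0,0,0,0,0]
    - [0,0,0,0,0,0]
    - [0,0,0,0,0,0]
    - [0,0,0,0,0,0]

```text
time: 40.72
ee_pos: [0.628, 0.051, 0.0843]
ee_rot: [1.0, -0.009, 0.0, 0.0]
contact_force: [0.5, 0.4, -0.7]
opening: 0.236
grasp_force: 60.8
```

Emit:
apply_moves:
  series:
    - [0,0,0.1,0,0,0]
    - [0,0,0.1,0,0,0]
    - [0,0,0.1,0,0,0]
    - [0,0,0,0,0,0]
    - [0,0,0,0,0,0]
    - [0,0,0,0,0,0]

```text
time: 41.22
ee_pos: [0.6278, 0.0511, 0.0751]
ee_rot: [1.0, -0.009, -0.0, 0.0]
contact_force: [-0.2, -0.4, -0.5]
opening: 0.239
grasp_force: 60.9
```

It's in the pocket with no contact force. Now I press it down.

Emit:
apply_moves:
  series:
    - [0,0,0.06,0,0,0]
    - [0,0,0.06,0,0,0]
    - [0,0,0.06,0,0,0]
    - [0,0,0.06,0,0,0]
    - [0,0,0,0,0,0]
    - [0,0,0,0,0,0]

```text
time: 41.72
ee_pos: [0.6282, 0.0511, 0.0695]
ee_rot: [1.0, -0.009, 0.001, 0.0]
contact_force: [-4.0, 0.2, 7.5]
opening: 0.24
grasp_force: 61.8
```

Emit:
apply_moves:
  series:
    - [0,0,0.06,0,0,0]
    - [0,0,0.06,0,0,0]
    - [0,0,0,0,0,0]
    - [0,0,0,0,0,0]

```text
time: 42.05
ee_pos: [0.6284, 0.0511, 0.0693]
ee_rot: [1.0, -0.009, 0.001, 0.0]
contact_force: [-14.8, -1.3, 23.9]
opening: 0.236
grasp_force: 64.0
```

Emit:
apply_moves:
  series:
    - [0,0,-0.06,0,0,0]
    - [0,0,0,0,0,0]

```text
time: 42.22
ee_pos: [0.6284, 0.0511, 0.0694]
ee_rot: [1.0, -0.009, 0.001, 0.0]
contact_force: [-8.4, -0.1, 14.6]
opening: 0.241
grasp_force: 62.9
```

Emit:
apply_moves:
  series:
    - [0,0,0,0,0,0]
    - [0,0,0,0,0,0]
    - [0,0,0,0,0,0]
    - [0,0,0,0,0,0]
    - [0,0,-0.2,0,0,0]
    - [0,0,-0.6,0,0,0]
    - [0,0,-0.9,0,0,0]
    - [0,0,-0.9,0,0,0]
    - [-0.5,0,-0.4,0,0,0]
    - [-0.9,-0.1,0,0,0,0]
    - [-0.9,-0.2,0,0,0,0]
    - [-0.9,-0.2,0,0,0,0]
    - [-0.9,-0.2,0,0,0,0]
    - [-0.9,-0.2,0,0,0,0]
    - [-0.9,-0.2,0,0,0,0]
    - [-0.9,-0.2,0,0,0,0]
    - [0,0,0,0,0,0]
    - [0,0,0,0,0,0]
    - [0,0,0,0,0,0]
  grip: 0

```text
time: 43.8
ee_pos: [0.4253, 0.0935, 0.1569]
ee_rot: [1.0, -0.009, 0.001, -0.0]
contact_force: [0.2, 0.1, -0.1]
opening: 0.502
grasp_force: 0.0
```

```bash
python3 look.py;  python3 -c "
from h import *
np.set_printoptions(precision=4,suppress=True)
F=dict(top=cv2.imread('pics/top_cur.png')[:,:,::-1])
for x,y in((.4203,.0941),(.4221,-.0664),(.4072,-.2617)): print(fit_cover(F,x,y))
go(.4214,.0941,.1,-.631);go(.4214,.0941,.0225,-.631)"
```

```text
(array([0.4141, 0.1084, 3.301 ]), np.float64(362.882481239355))
(array([ 0.422 , -0.0665,  0.9591]), np.float64(5.997662100215333))
(array([ 0.4068, -0.2613,  2.1848]), np.float64(7.009401353075017))
at [0.4253 0.0933 0.1562] yaw -0.0178 F [ 0.4 -0.5  0.1] open 0.5 t 44.0 | turn z 6.13 shift [-0.12  0.06  1.87] j6 1.72
at [0.4253 0.0933 0.1562] yaw -0.0178 F [ 0.4 -0.5  0.1] open 0.5 t 44.0 | turn z 6.13 shift [-0.12  0.06  4.46] j6 1.72
```

Emit:
apply_moves:
  series:
    - [0,0,0.3,0,0,1]
    - [0,0,0.3,0,0,1]
    - [0,0,0.3,0,0,1]
    - [0,0,0.3,0,0,1]
    - [0,0,0.3,0,0,1]
    - [0,0,0.3,0,0,1]
    - [0,0,0,0,0,0.13]
    - [0,0,0,0,0,0]
    - [0,0,0,0,0,0]
    - [0,0,0,0,0,0]

```text
time: 44.83
ee_pos: [0.4251, 0.0936, 0.1029]
ee_rot: [0.951, -0.309, 0.001, -0.0]
contact_force: [0.5, -0.2, -0.1]
opening: 0.499
grasp_force: 0.0
```

```bash
python3 look.py;  python3 -c "
from h import *
go(.4214,.0941,.0225,-.631)
F=dict(side=cv2.imread('pics/side_cur.png')[:,:,::-1])
print([ (d['box'],d['confidence']) for d in boxes_of('side','cover0')])
print([cover_pts(.4214,.0941,2.511).shape], [f([proj('side',p) for p in cover_pts(.4214,.0941,2.511)],0).round(1) for f in (lambda a,b:np.min(a,0),lambda a,b:np.max(a,0))])"
```

```text
at [0.4248 0.0936 0.1026] yaw -0.6295 F [ 0.4 -0.1  0.6] open 0.499 t 45.0 | turn z 0.01 shift [-0.1   0.05  2.67] j6 2.33
[([285.7, 364.4, 309.6, 382.6], 0.67), ([267.0, 253.0, 289.4, 273.3], 0.61), ([202.1, 242.7, 238.8, 261.7], 0.54), ([185.9, 231.6, 206.4, 246.2], 0.49), ([300.5, 203.1, 322.4, 219.6], 0.47)]
[(12, 3)] [array([264.4, 253.1]), array([291.9, 276.6])]
```

Emit:
apply_moves:
  series:
    - [-0.1,0.05,0.6,0,0,0]
    - [0,0,0.7,0,0,0]
    - [0,0,0.7,0,0,0]
    - [0,0,0.4,0,0,0]
    - [0,0,0.27,0,0,0]
    - [0,0,0,0,0,0]
    - [0,0,0,0,0,0]
    - [0,0,0,0,0,0]

```text
time: 45.75
ee_pos: [0.4221, 0.0942, 0.0231]
ee_rot: [0.951, -0.31, 0.001, -0.0]
contact_force: [-0.1, -0.1, -0.1]
opening: 0.498
grasp_force: 0.0
```

Emit:
apply_moves:
  series:
    - [0,0,0,0,0,0]
    - [0,0,0,0,0,0]
    - [0,0,0,0,0,0]
    - [0,0,0,0,0,0]
    - [0,0,0,0,0,0]
    - [0,0,0,0,0,0]
    - [0,0,0,0,0,0]
    - [0,0,0,0,0,0]
  grip: -1
  squeeze: 60

```text
time: 46.42
ee_pos: [0.4222, 0.0942, 0.0233]
ee_rot: [0.951, -0.31, 0.001, -0.0]
contact_force: [-0.8, -0.3, 5.4]
opening: 0.238
grasp_force: 60.1
```

Emit:
apply_moves:
  series:
    - [0,0,-0.4,0,0,0]
    - [0,0,-0.8,0,0,0]
    - [0,0,-0.9,0,0,0]
    - [0,0,-0.9,0,0,0]
    - [0,0,-0.9,0,0,-1]
    - [0,0,0,0,0,-1]
    - [0,0,0,0,0,-1]
    - [0,0,0,0,0,-1]
    - [0,0,0,0,0,-1]
    - [0,0,0,0,0,-1]
    - [0,0,0,0,0,-0.12]
    - [0,0,0,0,0,0]
    - [0,0,0,0,0,0]
    - [0,0,0,0,0,0]

```text
time: 47.58
ee_pos: [0.4213, 0.0941, 0.1391]
ee_rot: [1.0, -0.01, -0.0, 0.0]
contact_force: [-0.0, 0.5, -1.0]
opening: 0.238
grasp_force: 59.2
```

```bash
python3 -c "
from h import *
go(.5645,.0525,.12)"
```

```text
at [0.4213 0.0941 0.1391] yaw -0.0202 F [-0.   0.5 -1. ] open 0.238 t 47.6 | turn z -0.03 shift [4.8  1.31 0.64] j6 1.73
```

Emit:
apply_moves:
  series:
    - [0.8,0.22,0,0,0,0]
    - [0.8,0.22,0,0,0,0]
    - [0.8,0.22,0,0,0,0]
    - [0.8,0.22,0,0,0,0]
    - [0.8,0.22,0,0,0,0]
    - [0.78,0.21,0,0,0,-0.03]
    - [0,0,0.6,0,0,0]
    - [0,0,0.6,0,0,0]
    - [0,0,0.4,0,0,0]
    - [0,0,0,0,0,0]
    - [0,0,0,0,0,0]
    - [0,0,0,0,0,0]
    - [0,0,0,0,0,0]

```text
time: 48.67
ee_pos: [0.5646, 0.0523, 0.0926]
ee_rot: [1.0, -0.008, 0.001, 0.0]
contact_force: [0.0, -0.2, -1.2]
opening: 0.237
grasp_force: 59.2
```

```bash
python3 -c "
from h import *
go(.564,.0525,.0753)"
```

```text
at [0.5646 0.0523 0.0926] yaw -0.0153 F [ 0.  -0.2 -1.2] open 0.237 t 48.7 | turn z 0.02 shift [-0.02 -0.    0.58] j6 1.61
```

Emit:
apply_moves:
  series:
    - [-0.02,0,0.15,0,0,0.02]
    - [0,0,0.15,0,0,0]
    - [0,0,0.1,0,0,0]
    - [0,0,0.1,0,0,0]
    - [0,0,0.07,0,0,0]
    - [0,0,0,0,0,0]
    - [0,0,0,0,0,0]
    - [0,0,0,0,0,0]

```text
time: 49.33
ee_pos: [0.5637, 0.0522, 0.0743]
ee_rot: [1.0, -0.009, 0.0, 0.0]
contact_force: [0.2, -1.0, 3.2]
opening: 0.239
grasp_force: 59.6
```

Emit:
apply_moves:
  series:
    - [0,0,0.06,0,0,0]
    - [0,0,0.06,0,0,0]
    - [0,0,0.06,0,0,0]
    - [0,0,0.06,0,0,0]
    - [0,0,0.06,0,0,0]
    - [0,0,0,0,0,0]
    - [0,0,0,0,0,0]

```text
time: 49.92
ee_pos: [0.564, 0.0523, 0.0701]
ee_rot: [1.0, -0.009, 0.001, 0.0]
contact_force: [-16.0, -0.1, 32.7]
opening: 0.237
grasp_force: 63.3
```

Emit:
apply_moves:
  series:
    - [0,0,-0.1,0,0,0]
    - [0,0,0,0,0,0]

```text
time: 50.08
ee_pos: [0.5639, 0.0522, 0.0702]
ee_rot: [1.0, -0.009, 0.001, 0.0]
contact_force: [-5.5, -1.1, 15.4]
opening: 0.237
grasp_force: 61.3
```

Emit:
apply_moves:
  series:
    - [0,0,0,0,0,0]
    - [0,0,0,0,0,0]
    - [0,0,0,0,0,0]
    - [0,0,0,0,0,0]
    - [0,0,-0.2,0,0,0]
    - [0,0,-0.6,0,0,0]
    - [0,0,-0.9,0,0,0]
    - [0,0,-0.9,0,0,0]
    - [-0.8,0.6,-0.3,0,0,0]
    - [-0.8,0.7,0,0,0,0]
    - [-0.8,0.7,0,0,0,0]
    - [-0.8,0.7,0,0,0,0]
    - [-0.8,0.7,0,0,0,0]
    - [-0.7,0.6,0,0,0,0]
    - [0,0,0,0,0,-1]
    - [0,0,0,0,0,-1]
    - [0,0,0,0,0,-1]
    - [0,0,0,0,0,-1]
    - [0,0,0,0,0,-1]
  grip: 0

```text
time: 51.67
ee_pos: [0.4203, -0.0654, 0.1554]
ee_rot: [0.97, 0.241, 0.0, 0.0]
contact_force: [0.7, -0.7, 0.3]
opening: 0.503
grasp_force: 0.0
```

Emit:
apply_moves:
  series:
    - [0,0,0.3,0,0,-1]
    - [0,0,0.3,0,0,-1]
    - [0,0,0.3,0,0,-1]
    - [0,0,0.3,0,0,-1]
    - [0,0,0.3,0,0,-0.7]
    - [0,0,0,0,0,0]
    - [0,0,0,0,0,0]
    - [0,0,0,0,0,0]

```text
time: 52.33
ee_pos: [0.4206, -0.0654, 0.1107]
ee_rot: [0.889, 0.458, 0.0, 0.0]
contact_force: [-0.7, 0.0, -0.2]
opening: 0.502
grasp_force: 0.0
```

```bash
python3 look.py pics/c3.png;  python3 -c "
from h import *
go(.4235,-.066,.023,.958)
print([ (np.round(d['box']),d['confidence']) for d in boxes_of('side','cover0')])
for a in ((.4237,-.0659,.958),(.4076,-.2616,2.19)): q=np.array([proj('side',p) for p in cover_pts(*a)]);print(q.min(0).round(),q.max(0).round())"
```

```text
at [ 0.4206 -0.0654  0.1106] yaw 0.952 F [-0.8  0.6  0.1] open 0.498 t 52.5 | turn z -0.06 shift [0.04 0.09 2.92] j6 0.38
[(array([190., 231., 210., 247.]), 0.77), (array([263., 216., 286., 229.]), 0.66), (array([285., 363., 306., 384.]), 0.65), (array([213., 228., 232., 247.]), 0.61), (array([301., 204., 320., 218.]), 0.57), (array([225., 149., 264., 181.]), 0.16)]
[263. 214.] [289. 233.]
[269. 176.] [291. 192.]
```

View pics/c3.png

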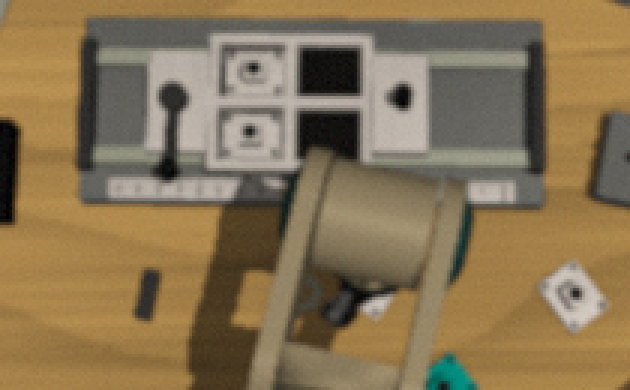

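The two covers sit in pockets 3 at (253,70) and 1 at (250,132). Cover C is still at its spot (around (375,300), and it's confirmed in the side view). I descend.

Emit:
apply_moves:
  series:
    - [0.04,0.09,0.6,0,0,-0.06]
    - [0,0,0.7,0,0,0]
    - [0,0,0.7,0,0,0]
    - [0,0,0.5,0,0,0]
    - [0,0,0.4,0,0,0]
    - [0,0,0,0,0,0]
    - [0,0,0,0,0,0]
    - [0,0,0,0,0,0]

```text
time: 53.25
ee_pos: [0.4239, -0.0661, 0.024]
ee_rot: [0.887, 0.461, 0.001, 0.001]
contact_force: [0.1, 0.0, -0.7]
opening: 0.497
grasp_force: 0.0
```

Emit:
apply_moves:
  series:
    - [0,0,0,0,0,0]
    - [0,0,0,0,0,0]
    - [0,0,0,0,0,0]
    - [0,0,0,0,0,0]
    - [0,0,0,0,0,0]
    - [0,0,0,0,0,0]
    - [0,0,0,0,0,0]
    - [0,0,0,0,0,0]
  grip: -1
  squeeze: 60

```text
time: 53.92
ee_pos: [0.4241, -0.0661, 0.0243]
ee_rot: [0.887, 0.461, 0.001, 0.001]
contact_force: [-1.8, -0.3, 6.2]
opening: 0.242
grasp_force: 60.5
```

Emit:
apply_moves:
  series:
    - [0,0,-0.4,0,0,0]
    - [0,0,-0.8,0,0,0]
    - [0,0,-0.9,0,0,0]
    - [0,0,-0.9,0,0,0]
    - [0,0,-0.9,0,0,1]
    - [0,0,0,0,0,1]
    - [0,0,0,0,0,1]
    - [0,0,0,0,0,1]
    - [0,0,0,0,0,1]
    - [0,0,0,0,0,1]
    - [0,0,0,0,0,1]
    - [0,0,0,0,0,1]
    - [0,0,0,0,0,1]
    - [0,0,0,0,0,0.72]
    - [0,0,0,0,0,0]
    - [0,0,0,0,0,0]
    - [0,0,0,0,0,0]

```text
time: 55.33
ee_pos: [0.4232, -0.0659, 0.14]
ee_rot: [1.0, -0.006, 0.0, 0.0]
contact_force: [0.8, -0.6, 0.1]
opening: 0.243
grasp_force: 59.6
```

```bash
python3 -c "
from h import *
go(.5628,-.0235,.09)"
```

```text
at [ 0.4232 -0.0659  0.14  ] yaw -0.011 F [ 0.8 -0.6  0.1] open 0.243 t 55.3 | turn z 0.06 shift [ 4.63 -1.49  1.67] j6 1.34
```

Emit:
apply_moves:
  series:
    - [0.77,-0.25,0,0,0,0.06]
    - [0.77,-0.25,0,0,0,0]
    - [0.77,-0.25,0,0,0,0]
    - [0.77,-0.25,0,0,0,0]
    - [0.77,-0.25,0,0,0,0]
    - [0.78,-0.24,0,0,0,0]
    - [0,0,0.6,0,0,0]
    - [0,0,0.6,0,0,0]
    - [0,0,0.4,0,0,0]
    - [0,0,0,0,0,0]
    - [0,0,0,0,0,0]
    - [0,0,0,0,0,0]
    - [0,0,0,0,0,0]

```text
time: 56.42
ee_pos: [0.5636, -0.0239, 0.0935]
ee_rot: [1.0, -0.01, 0.001, 0.0]
contact_force: [0.0, -0.1, -0.8]
opening: 0.239
grasp_force: 59.6
```

```bash
python3 -c "
from h import *
go(.5628,-.0235,.0763)"
```

```text
at [ 0.5636 -0.0239  0.0935] yaw -0.0191 F [ 0.  -0.1 -0.8] open 0.239 t 56.4 | turn z -0.02 shift [-0.03 -0.01  0.57] j6 1.48
```

Emit:
apply_moves:
  series:
    - [-0.03,-0.01,0.15,0,0,-0.02]
    - [0,0,0.15,0,0,0]
    - [0,0,0.1,0,0,0]
    - [0,0,0.1,0,0,0]
    - [0,0,0.07,0,0,0]
    - [0,0,0,0,0,0]
    - [0,0,0,0,0,0]
    - [0,0,0,0,0,0]

```text
time: 57.08
ee_pos: [0.562, -0.0234, 0.0751]
ee_rot: [1.0, -0.009, -0.0, 0.0]
contact_force: [-2.0, 0.2, 1.9]
opening: 0.239
grasp_force: 60.0
```

Emit:
apply_moves:
  series:
    - [0,0,0.06,0,0,0]
    - [0,0,0.06,0,0,0]
    - [0,0,0.06,0,0,0]
    - [0,0,0.06,0,0,0]
    - [0,0,0.06,0,0,0]
    - [0,0,0,0,0,0]
    - [0,0,0,0,0,0]

```text
time: 57.67
ee_pos: [0.5624, -0.0234, 0.071]
ee_rot: [1.0, -0.008, 0.001, 0.0]
contact_force: [-20.0, 0.8, 32.2]
opening: 0.239
grasp_force: 63.9
```

Emit:
apply_moves:
  series:
    - [0,0,-0.1,0,0,0]
    - [0,0,0,0,0,0]

```text
time: 57.83
ee_pos: [0.5629, -0.0235, 0.0712]
ee_rot: [1.0, -0.009, 0.002, 0.0]
contact_force: [-6.5, 0.1, 14.5]
opening: 0.237
grasp_force: 61.6
```

Emit:
apply_moves:
  series:
    - [0,0,0,0,0,0]
    - [0,0,0,0,0,0]
    - [0,0,0,0,0,0]
    - [0,0,0,0,0,0]
    - [0,0,-0.2,0,0,0]
    - [0,0,-0.6,0,0,0]
    - [0,0,-0.9,0,0,0]
    - [0,0,-0.9,0,0,0]
    - [-0.5,0.8,-0.3,0,0,0]
    - [-0.5,0.8,0,0,0,0]
    - [-0.5,0.8,0,0,0,0]
    - [-0.5,0.8,0,0,0,0]
    - [-0.5,0.8,0,0,0,0]
    - [-0.5,0.8,0,0,0,0]
    - [-0.5,0.8,0,0,0,0]
    - [-0.5,0.8,0,0,0,0]
    - [-0.6,0.8,0,0,0,0]
    - [-0.5,0.7,0,0,0,0]
  grip: 0

```text
time: 59.33
ee_pos: [0.4038, -0.259, 0.1563]
ee_rot: [1.0, -0.009, 0.0, 0.0]
contact_force: [1.1, -0.3, 0.6]
opening: 0.502
grasp_force: 0.0
```

Emit:
apply_moves:
  series:
    - [0,0,0,0,0,1]
    - [0,0,0,0,0,1]
    - [0,0,0,0,0,1]
    - [0,0,0,0,0,1]
    - [0,0,0.3,0,0,1]
    - [0,0,0.3,0,0,1]
    - [0,0,0.3,0,0,1]
    - [0,0,0.3,0,0,1]
    - [0,0,0.3,0,0,1]
    - [0,0,0,0,0,0.35]
    - [0,0,0,0,0,0]
    - [0,0,0,0,0,0]
    - [0,0,0,0,0,0]

```text
time: 60.42
ee_pos: [0.4052, -0.2579, 0.1115]
ee_rot: [0.889, -0.458, 0.0, 0.0]
contact_force: [0.5, 0.4, 1.1]
opening: 0.5
grasp_force: 0.0
```

```bash
python3 look.py;  python3 -c "
from h import *
go(.4076,-.2614,.024,-.952)
print([ (np.round(d['box']),d['confidence']) for d in boxes_of('side','cover0')])
for a in ((.4076,-.2616,2.19),): q=np.array([proj('side',p) for p in cover_pts(*a)]);print(q.min(0).round(),q.max(0).round())"
```

```text
at [ 0.4051 -0.2578  0.1112] yaw -0.9516 F [-0.2  0.1 -0.7] open 0.503 t 60.6 | turn z 0.0 shift [0.15 0.   2.91] j6 1.88
[(array([288., 361., 305., 381.]), 0.96), (array([216., 209., 234., 226.]), 0.72), (array([214., 229., 232., 246.]), 0.69), (array([187., 231., 207., 248.]), 0.67), (array([300., 202., 320., 220.]), 0.67), (array([268., 179., 289., 191.]), 0.56)]
[269. 176.] [291. 192.]
```

Emit:
apply_moves:
  series:
    - [0.15,0,0.6,0,0,0]
    - [0,0,0.7,0,0,0]
    - [0,0,0.7,0,0,0]
    - [0,0,0.5,0,0,0]
    - [0,0,0.4,0,0,0]
    - [0,0,0,0,0,0]
    - [0,0,0,0,0,0]
    - [0,0,0,0,0,0]

```text
time: 61.33
ee_pos: [0.4081, -0.2618, 0.0249]
ee_rot: [0.889, -0.458, 0.001, 0.0]
contact_force: [1.3, 0.8, -0.7]
opening: 0.496
grasp_force: 0.0
```

Emit:
apply_moves:
  series:
    - [0,0,0,0,0,0]
    - [0,0,0,0,0,0]
    - [0,0,0,0,0,0]
    - [0,0,0,0,0,0]
    - [0,0,0,0,0,0]
    - [0,0,0,0,0,0]
    - [0,0,0,0,0,0]
    - [0,0,0,0,0,0]
  grip: -1
  squeeze: 60

```text
time: 62.0
ee_pos: [0.4083, -0.262, 0.0253]
ee_rot: [0.889, -0.458, 0.001, 0.0]
contact_force: [-0.6, 1.3, 6.1]
opening: 0.238
grasp_force: 60.4
```

Emit:
apply_moves:
  series:
    - [0,0,-0.4,0,0,0]
    - [0,0,-0.8,0,0,0]
    - [0,0,-0.9,0,0,0]
    - [0,0,-0.9,0,0,0]
    - [0,0,-0.9,0,0,-1]
    - [0,0,-0.5,0,0,-1]
    - [0,0,0,0,0,-1]
    - [0,0,0,0,0,-1]
    - [0,0,0,0,0,-1]
    - [0,0,0,0,0,-1]
    - [0,0,0,0,0,-1]
    - [0,0,0,0,0,-1]
    - [0,0,0,0,0,-1]
    - [0,0,0,0,0,-0.35]
    - [0,0,0,0,0,0]
    - [0,0,0,0,0,0]
    - [0,0,0,0,0,0]

```text
time: 63.42
ee_pos: [0.4075, -0.2614, 0.1559]
ee_rot: [1.0, -0.009, -0.0, 0.0]
contact_force: [-0.8, 1.1, -0.0]
opening: 0.237
grasp_force: 59.5
```

```bash
python3 -c "
from h import *
go(.6268,-.0245,.15)"
```

```text
at [ 0.4075 -0.2614  0.1559] yaw -0.0185 F [-0.8  1.1 -0. ] open 0.237 t 63.4 | turn z -0.02 shift [ 7.17 -8.02  0.2 ] j6 0.94
```

Emit:
apply_moves:
  series:
    - [0.7,-0.8,0,0,0,0]
    - [0.72,-0.8,0,0,0,0]
    - [0.72,-0.8,0,0,0,0]
    - [0.72,-0.8,0,0,0,0]
    - [0.72,-0.8,0,0,0,0]
    - [0.72,-0.8,0,0,0,0]
    - [0.72,-0.8,0,0,0,0]
    - [0.72,-0.8,0,0,0,0]
    - [0.72,-0.8,0,0,0,0]
    - [0.71,-0.82,0,0,0,0]
    - [0,0,0.7,0,0,0]
    - [0,0,0.7,0,0,0]
    - [0,0,0.6,0,0,0]
    - [0,0,0,0,0,0]
    - [0,0,0,0,0,0]
    - [0,0,0,0,0,0]
    - [0,0,0,0,0,0]

```text
time: 64.83
ee_pos: [0.6277, -0.0248, 0.098]
ee_rot: [1.0, -0.009, 0.002, 0.0]
contact_force: [-0.6, -0.6, -0.7]
opening: 0.241
grasp_force: 59.5
```

```bash
python3 -c "
from h import *
go(.6268,-.0245,.0773)"
```

```text
at [ 0.6277 -0.0248  0.098 ] yaw -0.0177 F [-0.6 -0.6 -0.7] open 0.241 t 64.8 | turn z -0.01 shift [-0.03 -0.01  0.69] j6 1.49
```

Emit:
apply_moves:
  series:
    - [-0.03,-0.01,0.2,0,0,0]
    - [0,0,0.2,0,0,0]
    - [0,0,0.12,0,0,0]
    - [0,0,0.1,0,0,0]
    - [0,0,0.07,0,0,0]
    - [0,0,0,0,0,0]
    - [0,0,0,0,0,0]
    - [0,0,0,0,0,0]

```text
time: 65.5
ee_pos: [0.6259, -0.0243, 0.0756]
ee_rot: [1.0, -0.009, 0.0, 0.0]
contact_force: [-2.8, -0.2, 3.3]
opening: 0.237
grasp_force: 60.1
```

Emit:
apply_moves:
  series:
    - [0,0,0.06,0,0,0]
    - [0,0,0.06,0,0,0]
    - [0,0,0.06,0,0,0]
    - [0,0,0.06,0,0,0]
    - [0,0,0.06,0,0,0]
    - [0,0,0,0,0,0]
    - [0,0,0,0,0,0]

```text
time: 66.08
ee_pos: [0.6263, -0.0243, 0.072]
ee_rot: [1.0, -0.009, 0.001, 0.0]
contact_force: [-19.1, 1.8, 32.8]
opening: 0.236
grasp_force: 63.5
```

Emit:
apply_moves:
  series:
    - [0,0,-0.1,0,0,0]
    - [0,0,0,0,0,0]

```text
time: 66.25
ee_pos: [0.6267, -0.0243, 0.0722]
ee_rot: [1.0, -0.009, 0.002, 0.0]
contact_force: [-7.1, 1.1, 15.3]
opening: 0.239
grasp_force: 61.6
```

Emit:
apply_moves:
  series:
    - [0,0,0,0,0,0]
    - [0,0,0,0,0,0]
    - [0,0,0,0,0,0]
    - [0,0,0,0,0,0]
    - [0,0,-0.2,0,0,0]
    - [0,0,-0.6,0,0,0]
    - [0,0,-0.9,0,0,0]
    - [0,0,-0.9,0,0,0]
    - [-0.8,-0.3,-0.6,0,0,0]
    - [-0.9,-0.5,0,0,0,0]
    - [-0.9,-0.5,0,0,0,0]
    - [-0.9,-0.5,0,0,0,0]
    - [-0.9,-0.5,0,0,0,0]
    - [-0.9,-0.5,0,0,0,0]
    - [-0.9,-0.5,0,0,0,0]
    - [0,0,0,0,0,0]
    - [0,0,0,0,0,0]
  grip: 0

```text
time: 67.67
ee_pos: [0.4411, 0.0785, 0.1658]
ee_rot: [1.0, -0.008, 0.001, 0.0]
contact_force: [0.5, 0.3, 0.1]
opening: 0.498
grasp_force: 0.0
```

```bash
python3 look.py; python3 ptr.py; python3 -c "
from h import *
I=cv2.imread('pics/top_cur.png');J=cv2.imread('pics/side_cur.png')
a=I[165:225,325:405];b=I[145:215,165:265];c=J[140:190,215:275];d=J[185:260,175:265]
f=lambda A,w,h:cv2.resize(A,(w,h),interpolation=3)
cv2.imwrite('pics/f1.png',np.vstack([np.hstack([f(a,400,300),f(c,360,300)]),np.hstack([f(b,400,280),f(d,360,280)])]))"
```

```text
[ 46  87 101  84  59  46  48  52  72  92 100 102 102 100 102]
ptr 199 234.24155722326452
[ 59 112 132 117  87  66  66  75  95 117 133 141 144 145 142]
ptr 200 233.89891696750905
mark [236.281 236.264 236.284 236.304]
at [0.442 0.078 0.165] yaw -0.018 F [-0.8 -0.   0.1] open 0.493 t 68.0 | turn z -0.01 shift [1.97 2.55 2.17] j6 1.68
```

View pics/f1.png

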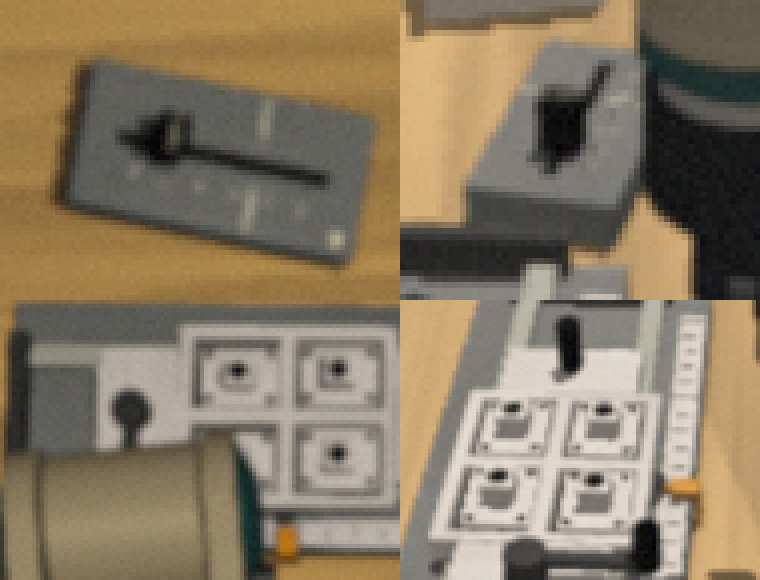

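All four covers lie flush. The long tick runs through (265,118)–(247,208) in the crop and crosses the slot near (256,167). The fader grip is at about (165,135), left of it. I'll measure these.

```bash
python3 - <<'E'
from h import *
np.set_printoptions(precision=4,suppress=True,linewidth=200)
t=lambda x,y:(325+(x+.5)/5-.5,165+(y+.5)/5-.5); s=lambda x,y:(215+(x+.5)/6-.5,140+(y+.5)/6-.5)
W=lambda x,y,z:plane("top",t(x,y),z)
sl,sr=W(125,138,.03),W(325,182,.03); c=[W(x,y,.03) for x,y in((95,62),(375,118),(348,265),(62,203))]
print("slot",sl,sr,np.linalg.norm(sr-sl)); print("corners",*c,[np.linalg.norm(c[i]-c[i-1]) for i in range(4)])
d=c[1]-c[0]; d2=c[2]-c[3]; print("dirs",np.arctan2(-d[0],-d[1]),np.arctan2(-d2[0],-d2[1]),np.arctan2(-(sr-sl)[0],-(sr-sl)[1]))
print("tick",W(256.5,167,.03),W(265,118,.03),W(247,208,.03))
T=cv2.imread("pics/top_cur.png"); print(T[183:203,345:372].mean(2).round().astype(int))
for z in(.066,.06): print("grip",W(180,128,z), plane("side",s(165,98),z))
E
```

```text
slot [ 0.5395 -0.3199  0.03  ] [ 0.5115 -0.4355  0.03  ] 0.1189386524807408
corners [ 0.5857 -0.3043  0.03  ] [ 0.5494 -0.4672  0.03  ] [ 0.4621 -0.4457  0.03  ] [ 0.5011 -0.2812  0.03  ] [np.float64(0.08776408700802944), np.float64(0.16684404217068885), np.float64(0.08992377272178746), np.float64(0.16905603229071436)]
dirs 0.21937444370270534 0.23260539312039466 0.23765095010062706
tick [ 0.521 -0.396  0.03 ] [ 0.5503 -0.4027  0.03  ] [ 0.4966 -0.389   0.03  ]
[[ 96  97  94  95  95  94  94  94  96  95  95  94  94  91  97  91  91  94  92  94  93  95  89  91  88  96  95]
 [ 94  93  99  94  95  95  97  92  96  91  95  95  95  94  94  93  94  95  95  89  95  95  93  95  97  90  96]
 [ 93  94  94  94  94  94  97  92  97  93  94  94  95  92  93  96  94  93  97  94  91  92  94  94  95  91  92]
 [ 94  93  92  91  94  94  93  93  93  91  93  92  83  78  83  88  93  91  93  91  94  95  93  93  93  94  92]
 [ 93  95  93  94  93  93  92  89  88  86  88  77  62  54  61  77  83  75  83  93  93  93  92  94  96  91  95]
 [ 94  93  97  92  96  93  95  81  73  68  61  56  31  33  43  59  59  56  73  
[... 997 characters left out ...]
  75  69  62  61  51  40  38  33]
 [ 89  95  92  90  94  97 110 109 100  84  77  71  68  65  68  85  94  96  95  88  90  93  86  80  74  70  60]
 [ 91  93  86  91  92 101 115 110  97  91  94  90  85  83  87  92  98  98  95  98  98  99  93  93  95  92  90]
 [ 93  88  88  91  91 101 104 103  93  94  96  95  97  95  94  98  95  93 100 100 101  99 100  99  96  99  96]
 [ 93  92  93  87  95  94  97  94  98  91  97  99 102 102  99  97  96  97 102 110 105  99  95  94 100  99  97]
 [ 94  90  92  89  92  93  92  96  96  94  98 102 104 102  98  95  97  96 104 118 115 103  99  97  96 104 105]]
grip [ 0.5374 -0.3451  0.066 ] [ 0.5353 -0.3382  0.066 ]
grip [ 0.5386 -0.3463  0.06  ] [ 0.536 -0.348  0.06 ]
```

```bash
python3 -c "
from h import *
print(plane('top',(359.6,191.2),.066),plane('top',(359.6,191.2),.06))
go(.534,-.344,.1,-.228);go(.534,-.344,.053,-.228)"
```

```text
[ 0.5344778  -0.34205989  0.066     ] [ 0.53574051 -0.34327541  0.06      ]
at [0.4421 0.0776 0.1651] yaw -0.018 F [-0.8 -0.   0.1] open 0.493 t 68.0 | turn z 2.1 shift [ 6.16 13.    2.17] j6 1.68
at [0.4421 0.0776 0.1651] yaw -0.018 F [-0.8 -0.   0.1] open 0.493 t 68.0 | turn z 2.1 shift [ 6.16 13.    3.74] j6 1.68
```

Emit:
apply_moves:
  series:
    - [0,0,0,0,0,0.7]
    - [0,0,0,0,0,0.7]
    - [0,0,0,0,0,0.7]
    - [0.44,0.93,0,0,0,0]
    - [0.44,0.93,0,0,0,0]
    - [0.44,0.93,0,0,0,0]
    - [0.44,0.93,0,0,0,0]
    - [0.44,0.93,0,0,0,0]
    - [0.44,0.93,0,0,0,0]
    - [0.44,0.93,0,0,0,0]
    - [0.44,0.93,0,0,0,0]
    - [0.44,0.93,0,0,0,0]
    - [0.44,0.93,0,0,0,0]
    - [0.44,0.93,0,0,0,0]
    - [0.44,0.93,0,0,0,0]
    - [0.44,0.93,0,0,0,0]
    - [0.44,0.9,0,0,0,0]
    - [0,0,0,0,0,0]
    - [0,0,0,0,0,0]
    - [0,0,0,0,0,0]

```text
time: 69.68
ee_pos: [0.5338, -0.3432, 0.1646]
ee_rot: [0.994, -0.114, -0.0, -0.0]
contact_force: [0.4, -0.2, 0.1]
opening: 0.499
grasp_force: 0.0
```

```bash
python3 -c "
from h import *
go(.534,-.343,.053,-.228)"
```

```text
at [ 0.5338 -0.3432  0.1646] yaw -0.2275 F [ 0.4 -0.2  0.1] open 0.499 t 69.7 | turn z 0.0 shift [ 0.01 -0.01  3.72] j6 1.17
```

Emit:
apply_moves:
  series:
    - [0,0,0.8,0,0,0]
    - [0,0,0.8,0,0,0]
    - [0,0,0.8,0,0,0]
    - [0,0,0.6,0,0,0]
    - [0,0,0.4,0,0,0]
    - [0,0,0.3,0,0,0]
    - [0,0,0,0,0,0]
    - [0,0,0,0,0,0]

```text
time: 70.35
ee_pos: [0.5342, -0.3432, 0.055]
ee_rot: [0.994, -0.113, 0.0, 0.0]
contact_force: [0.9, -0.4, 0.8]
opening: 0.502
grasp_force: 0.0
```

Emit:
apply_moves:
  series:
    - [0,0,0,0,0,0]
    - [0,0,0,0,0,0]
    - [0,0,0,0,0,0]
    - [0,0,0,0,0,0]
    - [0,0,0,0,0,0]
    - [0,0,0,0,0,0]
    - [0,0,0,0,0,0]
    - [0,0,0,0,0,0]
  grip: -1
  squeeze: 30

```text
time: 71.02
ee_pos: [0.5347, -0.3437, 0.0561]
ee_rot: [0.994, -0.113, 0.001, 0.0]
contact_force: [0.3, 1.3, 5.8]
opening: 0.204
grasp_force: 32.5
```

Emit:
apply_moves:
  series:
    - [0,0.3,0,0,0,0]
    - [0,0.4,0,0,0,0]
    - [0,0.4,0,0,0,0]
    - [0,0.4,0,0,0,0]
    - [0,0.3,0,0,0,0]
    - [0,0,0,0,0,0]
    - [0,0,0,0,0,0]
    - [0,0,0,0,0,0]

```text
time: 71.68
ee_pos: [0.5221, -0.3973, 0.0561]
ee_rot: [0.994, -0.114, 0.001, 0.001]
contact_force: [-1.9, -2.0, 4.8]
opening: 0.198
grasp_force: 32.5
```

Emit:
apply_moves:
  series:
    - [0,0,0,0,0,0]
    - [0,0,0,0,0,0]
    - [0,0,0,0,0,0]
    - [0,0,0,0,0,0]
    - [0,0,-0.2,0,0,0]
    - [0,0,-0.6,0,0,0]
    - [0,0,-0.9,0,0,0]
    - [0,0,-0.9,0,0,0]
    - [-0.3,-0.9,-0.5,0,0,0]
    - [-0.4,-0.9,0,0,0,0]
    - [-0.4,-0.9,0,0,0,0]
    - [-0.4,-0.9,0,0,0,0]
    - [-0.4,-0.9,0,0,0,0]
    - [-0.4,-0.9,0,0,0,0]
    - [-0.4,-0.9,0,0,0,0]
    - [0,0,0,0,0,0]
  grip: 0

```text
time: 73.02
ee_pos: [0.4849, -0.1895, 0.1477]
ee_rot: [0.994, -0.112, -0.0, -0.001]
contact_force: [-0.6, 0.6, -0.7]
opening: 0.503
grasp_force: 0.0
```

```bash
python3 look.py; python3 - <<'E'
from h import *
I=cv2.imread('pics/top_cur.png');J=cv2.imread('pics/side_cur.png')
f=lambda A,w,h:cv2.resize(A,(w,h),interpolation=3)
cv2.imwrite('pics/f2.png',np.hstack([f(I[170:215,330:400],560,360),f(J[145:185,220:247],240,360)]))
print(I[182:212,366:384].mean(2).round().astype(int)); print(get_obs()["time"])
E
```

```text
[[ 99 102  98 105 106 110 116 111 114 119 122 127 126 125 126 130 126 126]
 [ 95  95  98  96  99  99 103 101 104 110 109 111 114 115 117 123 119 120]
 [ 94  97  97  98  96  97  98  97  96  96 102 104 109 113 110 110 110 108]
 [100  98  97  96  95  96 101  98  98  99 102 110 122 118 105 101  96  97]
 [ 99  95  96  99  95  96  97  99  96  98  99 115 130 120 103  99  97  97]
 [100  98  98  98  93  97  95  96 101  99 103 126 130 111  98  97  97  97]
 [ 99  99  94  97  94  99 100  97 103  99 111 127 128 112  99  96 101 100]
 [ 96  97  98  98  99  99  95  98 100 103 114 134 133 111  97  99  99 100]
 [100  98  99  99  96  99  98 100 102 103 116 133 126 106  93  96 100  98]
 [101  98  97 102  99  99  96  94  92  95 100 105  95  80  83  89  88  93]
 [ 98  98  98  97  98  93  88  73  75  67  69  61  47  50  68  70  66  80]
 [ 92  96 100 100  95  87  66  52  49  41  30  23  21  38  64  60  46  65]
 [ 69  72  83  91  92  81  63  51  39  26  15   7  21  39  56  45  43  70]
 [ 36  47  54  61  62  60  55  40  30  25   2   8  29  52  61  44  41  71]
 [ 35  34  33  29  31  30  28  26  24  11   7  19 
[... 458 characters left out ...]
 69  90  97  98]
 [105 104 105 106 107 119 119 116 125 131 112 100  89  97  98 100 103 102]
 [104 103 106 103 109 113 114 116 134 139 119 111 114 110 101 105 102 101]
 [100 100 103 102 104 111 109 114 138 142 123 112 116 111 105 101 104 108]
 [104 101 107 104 103 103 104 118 142 142 122 106 111 106 104 103  99 108]
 [103 105 106 103 103 102 110 125 145 138 113 104 103 104 103 103 105 110]
 [104 103 108 104 105 103 107 130 143 132 110 102  99 101 100 100 102 107]
 [105 102 107 106 103 106 113 131 140 122 108 106 103 105 103 100 102 101]
 [ 93  94 101 102 104 104 113 132 133 119 104 106 107  99 102 105 103 103]
 [ 70  72  79  84  87  93 102 115 123 112 108 101 107 108 106 104 104 104]]
73.2167
```

View pics/f2.png

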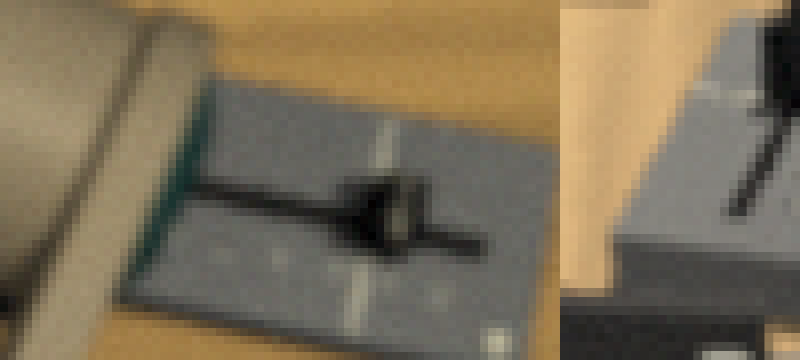

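```bash
python3 - <<'E'
from h import *
I=cv2.imread('pics/top_cur.png').mean(2)
def cen(r,a,b):
    l=I[r,a:b]; w=np.clip(l-np.percentile(l,45)-3,0,None); return (w*np.arange(a,b)).sum()/w.sum()
e=-np.array([np.sin(.228),np.cos(.228)]); n=np.array([np.cos(.228),-np.sin(.228)])
U=[(cen(r,374,383),r) for r in range(185,191)]; L=[(cen(r,371,380),r) for r in range(204,210)]
G=[(cen(r,377,382),r) for r in range(194,199)]
q=lambda S,z:np.array([[plane("top",p,z)[:2]@e,plane("top",p,z)[:2]@n] for p in S])
u,l,g=q(U,.03),q(L,.03),q(G,.066); print(u.round(4),l.round(4),g.round(4),sep="\n")
k=np.polyfit(np.r_[u,l][:,1],np.r_[u,l][:,0],1); print(k,"grip minus tick",(g[:,0]-np.polyval(k,g[:,1])).round(4))
E
```

```text
[[0.2681 0.637 ]
 [0.2682 0.634 ]
 [0.2677 0.6308]
 [0.2676 0.6277]
 [0.2678 0.6246]
 [0.2676 0.6215]]
[[0.2675 0.5785]
 [0.2682 0.5757]
 [0.2683 0.5726]
 [0.2678 0.5695]
 [0.2678 0.5664]
 [0.2675 0.5633]]
[[0.2715 0.6024]
 [0.2704 0.5992]
 [0.2703 0.5961]
 [0.2707 0.5932]
 [0.2712 0.5904]]
[0.00032472 0.26762646] grip minus tick [0.0036 0.0026 0.0025 0.0029 0.0034]
```

Emit:
apply_moves:
  series:
    - [-0.3,-0.9,-0.3,0,0,0]
    - [-0.3,-0.9,-0.3,0,0,0]
    - [-0.3,-0.9,-0.3,0,0,0]
    - [-0.3,-0.9,-0.3,0,0,0]
    - [-0.3,-0.9,0,0,0,0]
    - [-0.3,-0.9,0,0,0,0]
    - [-0.3,-0.9,0,0,0,0]
    - [-0.3,-0.9,0,0,0,0]
    - [-0.3,-0.9,0,0,0,0]
    - [-0.3,-0.9,0,0,0,0]
    - [-0.3,-0.9,0,0,0,0]
    - [-0.3,-0.9,0,0,0,0]
    - [0,0,0,0,0,0]

```text
time: 74.3
ee_pos: [0.4532, 0.1494, 0.1833]
ee_rot: [0.994, -0.112, -0.0, -0.001]
contact_force: [-0.0, 0.0, 0.1]
opening: 0.5
grasp_force: 0.0
```

```bash
python3 look.py; python3 - <<'E'
from h import *
np.set_printoptions(precision=4,suppress=True,linewidth=200)
I=cv2.imread('pics/top_cur.png').mean(2); J=cv2.imread('pics/side_cur.png')
def cen(r,a,b):
    l=I[r,a:b]; w=np.clip(l-np.percentile(l,45)-3,0,None); return (w*np.arange(a,b)).sum()/w.sum()
e=-np.array([np.sin(.228),np.cos(.228)]); n=np.array([np.cos(.228),-np.sin(.228)])
G=[(cen(r,377,382),r) for r in range(194,199)]; L=[(cen(r,371,380),r) for r in range(204,210)]
for S,z in((G,.066),(L,.03)): print(np.array([[plane("top",p,z)[:2]@e,plane("top",p,z)[:2]@n] for p in S]).round(4)[:,0])
# predicted side pixels of grip-top line and tick
for d in(0,.0015,.003): print(d,[proj("side",[*(e*(.2678+d)+n*k),.066]).round(1) for k in(.584,.597,.610)],[proj("side",[*(e*.2678+n*k),.03]).round(1) for k in(.565,.63)])
print(J[136:170,230:262].mean(2).round().astype(int))
cv2.imwrite('pics/f3.png',cv2.resize(J[130:180,220:280],(720,600),interpolation=3))
E
```

```text
[0.2717 0.2704 0.2704 0.2708 0.2713]
[0.2676 0.2678 0.2679 0.268  0.2673 0.2675]
0 [array([250.6, 147.8]), array([247. , 147.3]), array([243.4, 146.9])] [array([255.9, 157.3]), array([238.3, 155. ])]
0.0015 [array([250.7, 147.6]), array([247.1, 147.1]), array([243.5, 146.7])] [array([255.9, 157.3]), array([238.3, 155. ])]
0.003 [array([250.8, 147.3]), array([247.2, 146.9]), array([243.7, 146.5])] [array([255.9, 157.3]), array([238.3, 155. ])]
[[113 118 114 ...  37  38  42]
 [116 116 117 ...  46  40  40]
 [118 112 113 ...  42  42  42]
 ...
 [126 128 128 ...  57  49  45]
 [128 127 126 ...  82  75  75]
 [128 125 127 ...  91  92  88]]
```

View pics/f3.png

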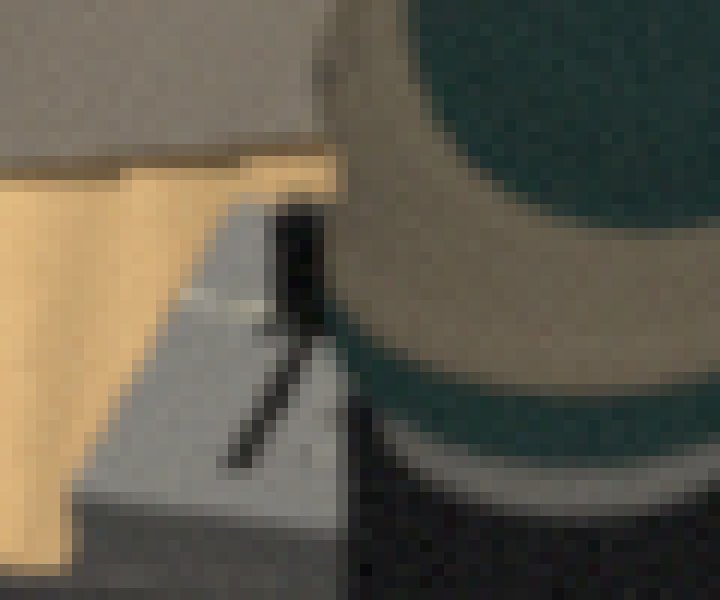

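The camera puts the grip's white line about 3 mm past the tick, so I'll regrasp 3 mm back.

```bash
python3 -c "
from h import *
go(.5228,-.3943,.183,-.228);go(.5228,-.3943,.056,-.228)"
```

```text
at [0.4536 0.1454 0.1831] yaw -0.2285 F [-0.5 -1.  -0.2] open 0.5 t 74.5 | turn z -0.0 shift [ 6.31 17.    0.  ] j6 2.03
at [0.4536 0.1454 0.1831] yaw -0.2285 F [-0.5 -1.  -0.2] open 0.5 t 74.5 | turn z -0.0 shift [ 6.31 17.    4.24] j6 2.03
```

Emit:
apply_moves:
  series:
    - [0.35,0.94,0,0,0,0]
    - [0.35,0.94,0,0,0,0]
    - [0.35,0.94,0,0,0,0]
    - [0.35,0.94,0,0,0,0]
    - [0.35,0.94,0,0,0,0]
    - [0.35,0.94,0,0,0,0]
    - [0.35,0.94,0,0,0,0]
    - [0.35,0.94,0,0,0,0]
    - [0.35,0.94,0,0,0,0]
    - [0.35,0.94,0,0,0,0]
    - [0.35,0.94,0,0,0,0]
    - [0.35,0.94,0,0,0,0]
    - [0.35,0.94,0,0,0,0]
    - [0.35,0.94,0,0,0,0]
    - [0.35,0.94,0,0,0,0]
    - [0.35,0.94,0,0,0,0]
    - [0.35,0.94,0,0,0,0]
    - [0.36,1,0,0,0,0]
    - [0,0,0,0,0,0]

```text
time: 76.08
ee_pos: [0.5205, -0.3988, 0.1814]
ee_rot: [0.993, -0.117, -0.001, 0.0]
contact_force: [0.1, 0.1, 0.3]
opening: 0.497
grasp_force: 0.0
```

Emit:
apply_moves:
  series:
    - [0,0,0.8,0,0,0]
    - [0,0,0.8,0,0,0]
    - [0,0,0.8,0,0,0]
    - [0,0,0.6,0,0,0]
    - [0,0,0,0,0,0]
    - [0,0,0,0,0,0]
    - [0,0,0,0,0,0]

```text
time: 76.67
ee_pos: [0.523, -0.3935, 0.0951]
ee_rot: [0.994, -0.114, 0.001, 0.001]
contact_force: [-0.4, 0.6, 0.7]
opening: 0.505
grasp_force: 0.0
```

```bash
python3 -c "
from h import *
go(.5228,-.3943,.056,-.228)"
```

```text
at [ 0.523  -0.3935  0.0951] yaw -0.228 F [-0.4  0.6  0.7] open 0.505 t 76.7 | turn z -0.0 shift [-0.    0.03  1.3 ] j6 1.1
```

Emit:
apply_moves:
  series:
    - [0,0.02,0.4,0,0,0]
    - [0,0,0.4,0,0,0]
    - [0,0,0.3,0,0,0]
    - [0,0,0.2,0,0,0]
    - [0,0,0,0,0,0]
    - [0,0,0,0,0,0]

```text
time: 77.17
ee_pos: [0.5225, -0.3929, 0.0536]
ee_rot: [0.994, -0.113, -0.0, -0.0]
contact_force: [-0.4, -0.2, 0.4]
opening: 0.501
grasp_force: 0.0
```

Emit:
apply_moves:
  series:
    - [0,0,0,0,0,0]
    - [0,0,0,0,0,0]
    - [0,0,0,0,0,0]
    - [0,0,0,0,0,0]
    - [0,0,0,0,0,0]
    - [0,0,0,0,0,0]
    - [0,0,0,0,0,0]
    - [0,0,0,0,0,0]
  grip: -1
  squeeze: 30

```text
time: 77.83
ee_pos: [0.523, -0.3937, 0.0552]
ee_rot: [0.994, -0.113, 0.001, 0.001]
contact_force: [-0.9, -1.2, 5.7]
opening: 0.207
grasp_force: 33.2
```

Emit:
apply_moves:
  series:
    - [0,0,0,0,0,0]
    - [0,0,0,0,0,0]
    - [0,0,0,0,0,0]
    - [0,0,0,0,0,0]
    - [0,0,0,0,0,0]
    - [0,0,-0.2,0,0,0]
    - [0,0,-0.6,0,0,0]
    - [0,0,-0.9,0,0,0]
    - [0,0,-0.9,0,0,0]
    - [-0.3,-0.9,-0.5,0,0,0]
    - [-0.4,-0.9,0,0,0,0]
    - [-0.4,-0.9,0,0,0,0]
    - [-0.4,-0.9,0,0,0,0]
    - [-0.4,-0.9,0,0,0,0]
    - [-0.4,-0.9,0,0,0,0]
    - [-0.4,-0.9,0,0,0,0]
    - [-0.3,-0.9,0,0,0,0]
    - [0,0,0,0,0,0]
  grip: 0

```text
time: 79.33
ee_pos: [0.4834, -0.1585, 0.1479]
ee_rot: [0.994, -0.112, 0.0, -0.001]
contact_force: [-0.4, 0.3, -0.1]
opening: 0.497
grasp_force: 0.0
```

```bash
python3 look.py; cat > fad.py <<'E'
from h import *
I=cv2.imread('pics/top_cur.png').mean(2)
e=-np.array([np.sin(.228),np.cos(.228)]); n=np.array([np.cos(.228),-np.sin(.228)])
print(I[193:200,372:386].round().astype(int))
for r in range(194,199):
    c=375+np.argmax(I[r,375:381]); l=I[r,c-1:c+2]; d=c+.5*(l[0]-l[2])/(l[0]-2*l[1]+l[2]); print(r,d.round(2),(plane("top",(d,r),.066)[:2]@e).round(4))
print(get_obs()["time"])
E
python3 fad.py
```

```text
[[ 49  47  36  23  15  26  56  59  45  45  72  95  96 101]
 [ 40  30  17  13  13  39  70  69  43  43  74  99  99  99]
 [ 35  29  16   7  11  47  81  75  42  46  75  97 104  99]
 [ 16  15  10   7  15  49  82  76  48  49  80  96 103 100]
 [ 16   9   2   6  20  46  69  64  42  47  66  87  96  96]
 [ 17   8   9  10  25  48  56  46  29  31  43  58  71  70]
 [ 28  12   6   4  19  48  48  34  23  29  31  28  32  41]]
194 378.47 0.2665
195 378.36 0.2667
196 378.35 0.2672
197 378.33 0.2676
198 377.93 0.267
79.5333
```

```bash
python3 -c "
from workcell import *
print(finish_job())"
```

```text
the job is handed in; nothing more can be done
None
```

The job is handed in at about 80 s of the 210 s allowed: the lever is closed with the pointer about 1 mm past the marker, all four white covers are pressed flush in their pockets, and the fader is within about 1 mm of the long tick; the judge's result was not shown.

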